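Load the plinth row in the engraving jig and close the gate

ROBOT

A 6-joint arm with a two-finger parallel gripper is mounted at the origin on the work surface. World frame = base frame: x ahead of the robot, y to its left, z up, the work surface at z = 0. Lengths are in m, angles in rad, forces in N, time in s.
With the tool pointing down it reaches from about 0.375 to 0.975 m from the base axis. Payload 3.8 kg.
Tool frame: the origin (TCP) lies between the finger pads; the fingertips stand 17 mm ahead of it and the grasp point (between the pads) lies 2 mm behind it; y points along the fingers, z is the direction in which the jaws open and shut, and the axes are right-handed (so a half turn about y gives the same grasp; the last joint's range is limited). The gripper opens to 85 mm and grips with 20 to 120 N. Pads are 22 mm wide; open, the fingers measure 114 mm over their backs; the gripper's body (76 mm by 85 mm) begins 54 mm behind the grasp point. The pads swing forward as they close: fully open they stand 13 mm farther back than shut.
Start: joints at [1.08, 0.264, 1.604, -0, 1.274, -0.037], TCP at [0.296, 0.607, 0.217] pointing down, gripper open.
Joint ranges: [-2.63, 2.63], [-0.94, 2.18], [0.31, 2.57], [-1.31, 4.45], [0, 2.66], [-2.55, 2.55]. Speed limits (rad/s): [2.57, 2.57, 3.14, 3.14, 3.14, 3.14].

INTERFACE

Orientations are given as a rotation vector (axis times angle).
In Python, from workcell import bot, eyes, nets gives the robot as it stands. The module is installed in compiled form; this text tells all that it offers.
- The arm moves only by the tool jog_arm, never from a script. Its arguments are lists of equal length, an entry for each row: "turn": the turn, a rotation vector about the tool's x, y, z in rad, a list of three; "slide": the shift along the tool's x, y, z in mm, a list of three; "grip": the opening in per cent of the stroke, from 0 (shut) to 100 (fully open). A call has 1 to 5 rows; each row shifts and turns the commanded pose from where the row before left it, along the tool's axes as they then stand; what a row does not reach is not made up. A row lasts 1/10 s, in which the tool goes at most 50 mm and 8.59 degrees, less where a joint would pass 70% of its speed; a pose out of reach is approached as far as the arm can. A call with a gripper value outside its range is refused whole. The fingers move at their own pace and stop on an object; "newtons" is the grip in N (left out, the last holds). Time passes only in rows, so rows that do not move let the fingers close. It gives the time, the measured TCP pose, the force and the opening at its end, in the units of the state.
- bot.read_state(): the state, without advancing time (a new reading comes with each control period).
- eyes.read_camera(name): name is "scene" or "top"; returns a dict with "img" (420x560x3 uint8, red, green, blue), "depth" (420x560 float32, m along the optical axis (not along the pixel's ray), 0 where there is no reading), "intrinsics" (3x3 intrinsics, pixels), "position" and "rotation" of the camera in the world. Camera axes: x right, y down, z forward; pixel columns grow to the right and rows downward; lengths in m; the calibration is good to about 2 mm. A picture is of the moment at which its call begins.
- bot.finish_job(): hands the job in, once; it reports no verdict.
Trained networks look in a picture, given as the dict that the camera call returned (one of the last four; its "shot" number tells which), for a name from the list of things; names that differ only in an ending like _2 or _b are one class to them, and where a whole thing is asked for, a point or a joint stands for the part that bears it (a point fixed in the world has none). Each returns a list of dicts, best first, with "conf" (0 to 1); they miss things now and then, are a little off and sometimes report something else, mostly with a low value. They report only what shows in the picture. A call takes as long as a camera call. They do not tell look-alikes from the thing itself.
- nets.search_frame(thing, picture): "xyz" ([x, y, z] in m, in the coordinates of the camera as it stood for that picture, good to about 4 mm: the middle of the surface that is visible of it).
The state is a dict: "time": time; "q": joint angles; "joint_vel": joint speeds; "joint_torque": joint torques, N m; "tool_pos": TCP position; "tcp_rot": TCP orientation; "wrist_force": force on the tool from outside, world axes, zero at the start; "torque": the same for the moment, N m; "width": opening from 0.0 (shut) to 1.0 (fully open).
Only numpy, scipy, OpenCV 4.12 (cv2) and the standard library are available. Lean on these libraries where they do the work, as an engineer would, in place of code of your own. Each camera call takes 0.05 s, during which the arm holds its last target.

TASK

Push the row of four wooden plinths along the jig's rail as one train, keeping them together, until the row is fully home against the green end stop. Then push the red-tipped gate round behind the row until it is fully closed across the rail. Only push: lift and tip nothing, and leave the other things on the table where they are.

Things in the scene. Friction and masses are not known exactly. Their poses are not given: they have to be found in the camera images.
- jig: Fixed aluminium jig: base plate 360 (its x) by 80 by 12 mm; origin at the centre of its underside. x runs along the rail towards the green end stop, z up. Rail floor 12 mm above the table. Two dark fences (inner faces at y = +/-23 mm, 6 mm thick, x = -180 to 155 mm) have their tops at 25 mm. The rail is open at its -x end. The gate stands beside the rail on the -y side.
- stop_face (a point): Centre of the face of the green end stop that the row must reach (jig x = 160 mm, 30 mm above the table). The stop is 64 mm wide, its top 50 mm above the table.
- gate (a joint): Angle of the gate about a vertical pin, rad; it stays where left (friction 0.05 N m). 0 = open: arm points back (jig -x) and 30 deg outward (jig -y). Grows as the arm swings over the rail to 2.094 = fully closed on its own stop, arm square across (to jig +y), 2 mm behind a home row. Arm direction in the jig frame: 210 deg minus the joint value, from x towards y. A row not home blocks it.
- gate_pivot (a point): The gate's pin axis, at half the height of the arm (jig x = -23, y = -50 mm, 37 mm above the table). Hub radius 12 mm, top 47 mm above the table.
- gate_tip (a point): Outer end of the gate arm, 102 mm from the pin axis, at half the height of the arm. The arm is 10 mm thick and 16 mm tall (29 to 45 mm above the table, so it passes over the fences); its last 36 mm are red.
- plinth1_center (a point): Centre of a dark wooden plinth with a blank brass plate on top, 44 by 44 mm, 36 mm tall, about 55 g, standing loose in the rail (its top 48 mm above the table, 1 mm play to each fence); the foremost (nearest the end stop) of the row of four touching plinths.
- plinth2_center (a point): Centre of a dark wooden plinth with a blank brass plate on top, 44 by 44 mm, 36 mm tall, about 55 g, standing loose in the rail (its top 48 mm above the table, 1 mm play to each fence); the second of the row of four touching plinths.
- plinth3_center (a point): Centre of a dark wooden plinth with a blank brass plate on top, 44 by 44 mm, 36 mm tall, about 55 g, standing loose in the rail (its top 48 mm above the table, 1 mm play to each fence); the third of the row of four touching plinths.
- plinth4_center (a point): Centre of a dark wooden plinth with a blank brass plate on top, 44 by 44 mm, 36 mm tall, about 55 g, standing loose in the rail (its top 48 mm above the table, 1 mm play to each fence); the rearmost (farthest from the end stop) of the row of four touching plinths.
- spare_center (a point): Centre of a spare plinth, same as the others, standing on the table beside the jig; to be left alone.
- sprayer: Green spray bottle with black trigger head, 70 mm across, 174 mm tall; origin under its centre; to be left alone.
- cone: Black plastic cone, 68 mm across, 52 mm tall; origin under its centre; to be left alone.
- tape: Yellow roll of tape lying flat, 90 mm across, 24 mm tall; origin under its centre; to be left alone.
- carton: Small cardboard carton, 110 by 75 by 50 mm; origin under its centre; to be left alone.
- brush_grip (a point): Grip of a brush with a wooden handle lying on the table; to be left alone.
There are look-alikes about, which are no part of the job. What is shaped like the part that bears plinth2_center but blue or purple is not meant.

How it is judged:
On the way, in this order (a step that is already met when the one before it is completed fails the run):
1. the whole row is home against the end stop, the gate still open (x of plinth1_center in the frame of jig above 0.135 m and x of plinth2_center in the frame of jig above 0.09 m and x of plinth3_center in the frame of jig above 0.046 m and x of plinth4_center in the frame of jig above 0.001 m and value of joint gate below 1 rad), for 0.2 s.
2. the gate is closed behind the row (x of plinth1_center in the frame of jig above 0.135 m and x of plinth2_center in the frame of jig above 0.09 m and x of plinth3_center in the frame of jig above 0.046 m and x of plinth4_center in the frame of jig above 0.001 m and value of joint gate above 2 rad), for 0.2 s.
At the end, for the whole second after the job is handed in: The four plinths stand in the rail, at rest, the foremost within 3 mm, the middle two within 4 mm and the rearmost within 5 mm of their home places against the end stop, none raised more than 5 mm; the gate is closed to within about 5 degrees (joint above 2.0 rad) (all of step 2 and z of plinth1_center in the frame of jig between 0.026 and 0.035 m and y of plinth1_center in the frame of jig between -0.006 and 0.006 m and z of plinth2_center in the frame of jig between 0.026 and 0.035 m and y of plinth2_center in the frame of jig between -0.006 and 0.006 m and z of plinth3_center in the frame of jig between 0.026 and 0.035 m and y of plinth3_center in the frame of jig between -0.006 and 0.006 m and z of plinth4_center in the frame of jig between 0.026 and 0.035 m and y of plinth4_center in the frame of jig between -0.006 and 0.006 m and linear speed of each of plinth1, plinth2, plinth3, plinth4 below 0.01 m/s); the robot touches nothing.
It fails at once if a plinth of the row is lifted (more than 6 mm) (z of any of plinth1_center, plinth2_center, plinth3_center, plinth4_center in the frame of jig above 0.036 m).
It fails at once if a plinth of the row is tipped (more than about 14 degrees) (angle between any of plinth1_center, plinth2_center, plinth3_center, plinth4_center's own z axis and vertical above 0.25 rad).
It fails at once if the row is pulled apart (gaps of more than 13 mm in all) (distance between plinth1_center and plinth4_center above 0.145 m).
It fails at once if another thing on the table is moved (more than 20 mm) (distance of any of spare_center, sprayer, cone, tape, carton, brush_grip from where it was at the start of the episode above 0.02 m).
It also fails if it takes over 58 s, if anything falls off the work surface, if the arm or the gripper's body presses on something with over 40 N, if the wrist force passes 120 N, or if a joint passes its speed limit or range.

## Working session

There is one attempt and no reset: what is moved stays moved. The work goes in short steps, Python scripts to look and compute and a tool call to move; the robot and the scene stay as the last step left them, time stands still between calls to the robot, and variables do not carry over. Pictures are saved under pics/ and viewed, and the job is handed in when it is done.

Besides the shell and the picture viewer there is one more tool, called after "Request:" in YAML: its name, and indented under it one key for each argument. jog_arm: Moves the arm, as the interface text tells. Its arguments: {"type":"object","properties":{"turn":{"type":"array"},"slide":{"type":"array"},"grip":{"type":"array"},"newtons":{"type":"number"}},"required":["turn","slide","grip"]}

```bash
mkdir -p pics
cat > h.py <<'E'
from workcell import bot, eyes, nets
import numpy as np, cv2
from scipy.spatial.transform import Rotation as R
def snap(n,f):
    p=eyes.read_camera(n); cv2.imwrite('pics/'+f,cv2.cvtColor(p['img'],cv2.COLOR_RGB2BGR)); return p
def w(p,x): return np.array(p['rotation'])@np.array(x)+np.array(p['position'])
def pix(p,x):
    K=np.array(p['intrinsics']); u=K@np.array(x); return (u[:2]/u[2]).round(0)
def proj(p,X): return pix(p,np.array(p['rotation']).T@(np.array(X)-np.array(p['position'])))
E
python3 - <<'E'
from h import *
np.set_printoptions(precision=4,suppress=True)
s=bot.read_state(); print(s['time'],s['tool_pos'],s['tcp_rot'],s['width'])
for n in ['top','scene']:
    p=snap(n,n+'0.png'); print(n,p['position'],p['rotation'])
    for t in ['jig','gate','gate_tip','gate_pivot','stop_face','plinth1_center','spare_center','sprayer','cone','tape','carton','brush_grip']:
        try:
            for d in nets.search_frame(t,p): print(t,round(d['conf'],2),w(p,d['xyz']),pix(p,d['xyz']))
        except Exception as e: print(t,e)
print(bot.read_state()['time'])
E
```

```text
0.0 [0.2955 0.606  0.2155] [-1.5435  0.3565 -0.3555] 1.000432750800998
top [ 0.3322 -0.013   1.3544] [-2.1232  2.1748 -0.1454]
jig 0.93 [ 0.0959 -0.2493  1.1181] [296. 200.]
jig 0.74 [ 0.2855 -0.0597  1.3077] [253. 190.]
gate 0.55 [-0.0731 -0.4184  0.9491] [308. 181.]
gate_tip 0.63 [-0.4688 -0.8141  0.5534] [440. 239.]
gate_tip 0.46 [-0.086  -0.4312  0.9362] [309. 179.]
gate_pivot 0.63 [ 0.0966 -0.2486  1.1188] [296. 200.]
stop_face 0.87 [ 0.1005 -0.2447  1.1227] [295. 200.]
plinth1_center 0.62 [ 0.2912 -0.054   1.3134] [252. 191.]
plinth1_center 0.19 [ 0.0937 -0.2516  1.1159] [295. 199.]
spare_center 0.9 [ 0.1137 -0.2315  1.1359] [244. 152.]
sprayer 0.82 [0.7265 0.3813 1.7487] [123. 146.]
cone 0.59 [-0.9872 -1.3324  0.035 ] [438. 149.]
tape 0.92 [-0.463  -0.8082  0.5592] [440. 239.]
carton 0.84 [1.2131 0.8679 2.2354] [133. 242.]
brush_grip 0.84 [1.1791 0.8339 2.2013] [ 98. 196.]
scene [1.059  0.6647 0.9838] [-0.8928 -2.5541  1.0295]
jig 0.84 [2.1503 1.756  2.0751] [272. 238.]
gate 0.42 [2.3889 1.9946 2.3137] [253. 217.]
gate_tip 0.53 [2.3905 1.9962 2.3154] [254. 217.]
gate_pivot 0.94 [2.16   1.7658 2.0849] [272. 238.]
gate_pivot 0.74 [1.8737 1.4794 1.7986] [264. 265.]
gate_pivot 0.48 [1.3645 0.9702 1.2893] [392. 287.]
stop_face 0.57 [2.1513 1.757  2.0761] [272. 238.]
plinth1_center 0.81 [2.0377 1.6434 1.9625] [288. 241.]
plinth1_center 0.37 [1.8637 1.4694 1.7885] [265. 267.]
spare_center 0.77 [1.8669 1.4726 1.7918] [265. 266.]
spare_center 0.32 [2.0332 1.6389 1.958 ] [288. 241.]
sprayer 0.92 [1.1454 0.7512 1.0703] [336. 335.]
cone 0.73 [3.1502 2.7559 3.075 ] [179. 179.]
tape 0.68 [3.3646 2.9703 3.2894] [236. 153.]
carton 0.75 [1.3606 0.9663 1.2854] [391. 288.]
carton 0.64 [1.1482 0.7539 1.073 ] [336. 335.]
carton 0.63 [2.1431 1.7488 2.0679] [273. 238.]
brush_grip 0.94 [0.9684 0.5741 0.8932] [388. 346.]
1.3
```

The camera rotation is a rotation vector, so my world conversion was wrong. I'll fix the helper and view the pictures.

```bash
cat > h.py <<'E'
from workcell import bot, eyes, nets
import numpy as np, cv2
from scipy.spatial.transform import Rotation as R
np.set_printoptions(precision=4,suppress=True)
def snap(n,f):
    p=eyes.read_camera(n); cv2.imwrite('pics/'+f,cv2.cvtColor(p['img'],cv2.COLOR_RGB2BGR)); return p
def M(p):
    r=np.array(p['rotation']); return R.from_rotvec(r).as_matrix() if r.size==3 else r
def w(p,x): return M(p)@np.array(x)+np.array(p['position'])
def pix(p,x):
    u=np.array(p['intrinsics'])@np.array(x); return (u[:2]/u[2]).round(1)
def proj(p,X): return pix(p,M(p).T@(np.array(X)-np.array(p['position'])))
def onz(p,uv,z):
    d=M(p)@np.linalg.inv(p['intrinsics'])@np.array([uv[0],uv[1],1.]); o=np.array(p['position']); return o+d*(z-o[2])/d[2]
E
python3 - <<'E'
from h import *
import pickle
for n in ['top','scene']:
    p=snap(n,n+'1.png'); pickle.dump({k:p[k] for k in ['img','depth','intrinsics','position','rotation']},open(n+'.pkl','wb'))
    print(n,p['intrinsics'])
    for t in ['jig','gate','gate_tip','gate_pivot','stop_face','plinth1_center','spare_center','sprayer','cone','tape','carton','brush_grip']:
        for d in nets.search_frame(t,p): print(t,round(d['conf'],2),w(p,d['xyz']),pix(p,d['xyz']))
    im=cv2.imread('pics/'+n+'1.png')
    c=im[100:280,190:420] if n=='top' else im[140:340,140:400]
    cv2.imwrite('pics/'+n+'1c.png',cv2.resize(c,None,fx=3,fy=3,interpolation=cv2.INTER_CUBIC))
print(bot.read_state()['time'])
E
```

```text
top [[514.7819   0.     287.4133]
 [  0.     514.7819 198.0924]
 [  0.       0.       1.    ]]
jig 0.95 [ 0.5158 -0.0349  0.0089] [296.1 198.9]
gate 0.66 [ 0.5602 -0.0635  0.0418] [306.9 179.8]
gate 0.41 [ 0.5125 -0.0363  0.0138] [296.7 199.8]
gate_tip 0.55 [ 0.5587 -0.0684  0.0458] [308.8 180.1]
gate_tip 0.23 [ 0.5139 -0.0361  0.0084] [296.5 199.6]
gate_pivot 0.58 [ 0.5107 -0.0356  0.0099] [296.4 200.7]
plinth1_center 0.67 [0.5322 0.0764 0.0497] [252.7 191.4]
spare_center 0.64 [0.6389 0.0986 0.0348] [244.1 152.2]
spare_center 0.19 [0.5229 0.0325 0.0477] [269.9 194.7]
sprayer 0.76 [0.644  0.3906 0.121 ] [122.2 145.1]
sprayer 0.34 [ 0.6397 -0.4067  0.0274] [436.  147.9]
cone 0.73 [ 0.6368 -0.4104  0.0257] [437.3 149.1]
tape 0.55 [ 0.3986 -0.4034  0.0227] [440.1 239.7]
carton 0.85 [0.4045 0.3776 0.0494] [134.5 244.2]
brush_grip 0.8 [0.538  0.4859 0.0176] [ 97.8 194.8]
brush_grip 0.4 [0.6405 0.0975 0.0319] [244.6 151.8]
scene [[398.4731   0.     273.1139]
 [  0.     398.4731 211.221 ]
 [  0.       0.       1.    ]]
jig 0.7 [0.5511 0.0251 0.0084] [273.  238.8]
jig 0.65 [ 0.4028 -0.3944  
[... 213 characters left out ...]
85] [271.8 238.3]
gate_pivot 0.72 [ 0.5209 -0.0053  0.0443] [274.5 221.3]
gate_pivot 0.71 [0.5518 0.0181 0.0118] [271.5 236.9]
stop_face 0.85 [0.5552 0.0213 0.012 ] [271.3 237.9]
plinth1_center 0.69 [0.5377 0.0848 0.0473] [288.6 240.2]
spare_center 0.66 [0.6482 0.1093 0.0373] [264.9 265.7]
spare_center 0.59 [0.5573 0.0237 0.0113] [271.2 238.8]
sprayer 0.78 [0.6735 0.4159 0.1126] [336.2 335.9]
cone 0.81 [ 0.6496 -0.3984  0.0207] [179.2 179.5]
cone 0.31 [0.6728 0.4164 0.1123] [336.6 335.9]
tape 0.56 [ 0.3996 -0.393   0.0174] [236.7 154.3]
carton 0.77 [0.4253 0.3899 0.0481] [391.3 287.3]
carton 0.29 [ 0.5062 -0.0468  0.0505] [270.  210.6]
brush_grip 0.84 [0.5444 0.4877 0.0138] [387.9 345.1]
2.6
```

View pics/top0.png

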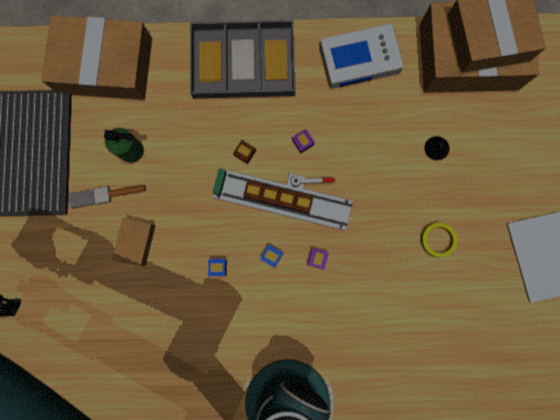

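View pics/scene0.png

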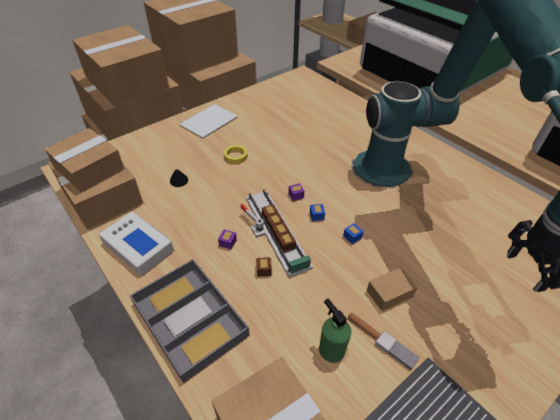

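View pics/top1c.png

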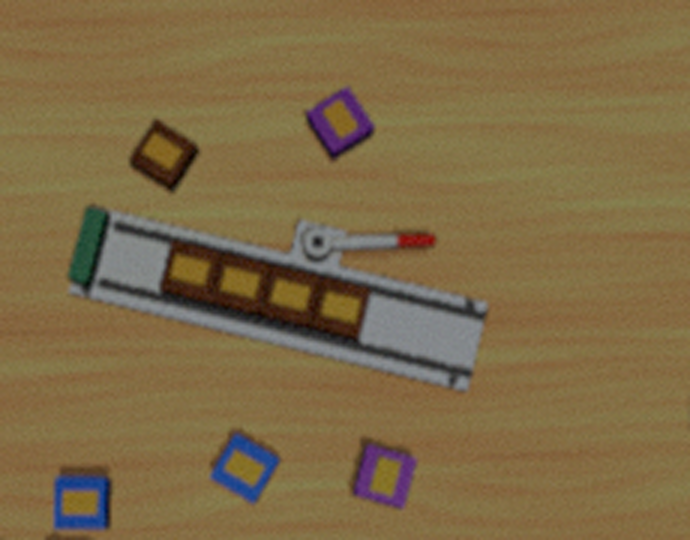

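View pics/scene1c.png

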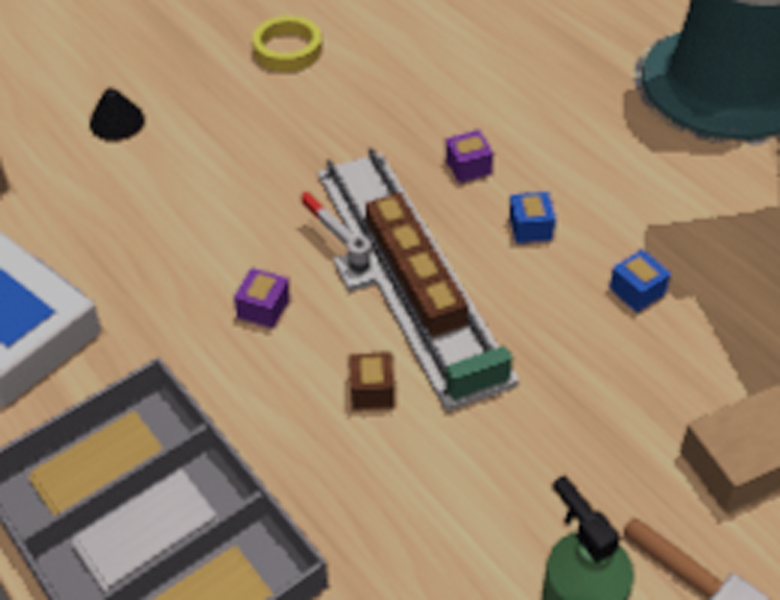

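The top view shows the jig lying from its open end near (349,215) to the green stop at (219,182). The row of four dark plinths is at about (253,190) to (304,202), and the gate hub at (296,181) has its red tip at (334,180). The brown spare at (244,152) and the blue and purple blocks at (217,267), (272,255), (318,258) and (303,141) are outside the rail, so only the four in the rail are meant. The gate is open. Next I'll fit the jig pose.

```bash
cat > fit.py <<'E'
from h import *
import pickle
from scipy.optimize import least_squares
def brass(p,roi):
    im=p['img']; h=cv2.cvtColor(im,cv2.COLOR_RGB2HSV)
    m=((h[...,0]>14)&(h[...,0]<28)&(h[...,1]>110)&(h[...,2]>120)).astype(np.uint8)
    return h,m
E
python3 - <<'E'
from fit import *
P={n:pickle.load(open(n+'.pkl','rb')) for n in ['top','scene']}
t=P['top']
# sample depth along axis etc: point cloud from top
def cloud(p):
    v,u=np.mgrid[0:420,0:560]; d=p['depth']; K=np.array(p['intrinsics'])
    X=np.stack([(u-K[0,2])/K[0,0]*d,(v-K[1,2])/K[1,1]*d,d],-1)
    return X@M(p).T+np.array(p['position'])
for n in P:
    C=cloud(P[n]); d=P[n]['depth']
    print(n,'table z',np.median(C[...,2][(d>0)&(abs(C[...,2])<.01)]))
    m=(d>0)&(C[...,0]>.4)&(C[...,0]<.62)&(C[...,1]>-.2)&(C[...,1]<.2)
    np.save(n+'c.npy',C)
    for a,b in [(.006,.02),(.02,.03),(.034,.043),(.043,.055)]:
        k=m&(C[...,2]>a)&(C[...,2]<b); print(a,k.sum(),C[k].mean(0))
    im=P[n]['img'].copy()
# pixel colour at brass
for uv in [(253,190),(270,194),(287,198),(304,202)]: print(t['img'][uv[1],uv[0]], C.shape)
corners=[(352.3,201),(345.7,230),(213.3,197.7),(220,169.3)]
zs=[.012,.012,.012,.05]
Q=[onz(t,c,z)for c,z in zip(corners,zs)]; print(np.array(Q))
d=Q[2]-Q[1]; print('yaw',np.degrees(np.arctan2(d[1],d[0])),np.linalg.norm(d)) 
for uv in [(253,189.7),(270,194),(287,198),(304,202)]: print(onz(t,uv,.048))
E
```

```text
top table z 9.26916212007356e-06
0.006 2344 [ 0.5101 -0.0161  0.0119]
0.02 590 [ 0.5108 -0.0032  0.0247]
0.034 142 [ 0.5423 -0.0061  0.0396]
0.043 1484 [0.5274 0.0211 0.0483]
scene table z -0.0006181723063826139
0.006 983 [0.531  0.0063 0.0119]
0.02 354 [0.5363 0.0224 0.0244]
0.034 161 [0.556  0.0369 0.0388]
0.043 818 [0.5327 0.0329 0.0475]
[135 104  41] (420, 560, 3)
[135 104  35] (420, 560, 3)
[136 110  44] (420, 560, 3)
[136 114  47] (420, 560, 3)
[[ 0.5061 -0.1825  0.012 ]
 [ 0.4302 -0.1621  0.012 ]
 [ 0.5237  0.1831  0.012 ]
 [ 0.5918  0.1599  0.05  ]]
yaw 74.84657640467 0.35763653458967676
[0.5368 0.0757 0.048 ]
[0.5246 0.0323 0.048 ]
[ 0.5132 -0.0111  0.048 ]
[ 0.5018 -0.0543  0.048 ]
```

Run:
```python
from fit import *
for n in ['top','scene']:
    p=pickle.load(open(n+'.pkl','rb'));C=np.load(n+'c.npy'); m=(p['depth']>0)&(C[...,0]>.4)&(C[...,0]<.64)&(C[...,1]>-.2)&(C[...,1]<.2)
    A=C[m]; 
    def tj(v,X):
        c,s=np.cos(v[2]),np.sin(v[2]); d=X[:,:2]-v[:2]; return np.c_[d@[c,s],d@[-s,c]]
    top=A[(A[:,2]>.045)&(A[:,2]<.052)]; fe=A[(A[:,2]>.022)&(A[:,2]<.027)]
    v0=[.513,-.006,np.radians(75.5)]
    pl=A[(A[:,2]>.009)&(A[:,2]<.015)]
    def res(v):
        j=tj(v,fe); r=abs(j[:,1])-26; r=(abs(j[:,1])-.026)
        j2=tj(v,pl); o=np.maximum(abs(j2)-[.18,.04],0).ravel()
        # signed distance fill: use extents
        return np.r_[r,o]
    s=least_squares(res,v0,loss='soft_l1',f_scale=.002); v=s.x
    j=tj(v,pl); jt=tj(v,top)
    st=jt[(abs(jt[:,1])<.03)]
    print(n,v,np.degrees(v[2]),'plate x',np.percentile(j[:,0],[.3,1,99,99.7]),'y',np.percentile(j[:,1],[1,99]))
    h,_=np.histogram(st[:,0],bins=np.arange(-.11,.19,.004)); print(dict(zip(np.arange(-110,186,4),h)))
    g=A[(A[:,2]>.034)&(A[:,2]<.046)]; jg=tj(v,g); jg=jg[(jg[:,1]<-.055)]; print('gate pts',len(jg),jg.min(0),jg.max(0)); 
    dd=jg[jg[:,0]<-.045]-[-.023,-.05]; print('gate ang',np.degrees(np.arctan2(dd[:,1],dd[:,0])).mean()%360)
    # red tip
    hsv=cv2.cvtColor(p['img'],cv2.COLOR_RGB2HSV); rm=m&((hsv[...,0]<8)|(hsv[...,0]>172))&(hsv[...,1]>150)&(p['img'][...,0]>90); jr=tj(v,C[rm]); print('red',rm.sum(),jr.mean(0),C[rm].mean(0))
```

```text
top [0.5166 0.0014 1.3018] 74.58579326725275 plate x [-0.1795 -0.1779  0.166   0.1761] y [-0.0697  0.041 ]
{np.int64(-110): np.int64(0), np.int64(-106): np.int64(0), np.int64(-102): np.int64(0), np.int64(-98): np.int64(0), np.int64(-94): np.int64(0), np.int64(-90): np.int64(0), np.int64(-86): np.int64(0), np.int64(-82): np.int64(0), np.int64(-78): np.int64(20), np.int64(-74): np.int64(26), np.int64(-70): np.int64(21), np.int64(-66): np.int64(19), np.int64(-62): np.int64(23), np.int64(-58): np.int64(16), np.int64(-54): np.int64(24), np.int64(-50): np.int64(21), np.int64(-46): np.int64(23), np.int64(-42): np.int64(18), np.int64(-38): np.int64(21), np.int64(-34): np.int64(17), np.int64(-30): np.int64(24), np.int64(-26): np.int64(21), np.int64(-22): np.int64(18), np.int64(-18): np.int64(20), np.int64(-14): np.int64(23), np.int64(-10): np.int64(22), np.int64(-6): np.int64(23), np.int64(-2): np.int64(20), np.int64(2): np.int64(18), np.int64(6): np.int64(24), np.int64(10): np.int64(18), np.int64(14): np.int64(20), np.int64(18): np.int64(27), np.int64(22): np.int64(23), np.int64(26): np.int6
[... 2853 characters left out ...]
t64(0), np.int64(106): np.int64(0), np.int64(110): np.int64(0), np.int64(114): np.int64(0), np.int64(118): np.int64(0), np.int64(122): np.int64(0), np.int64(126): np.int64(0), np.int64(130): np.int64(0), np.int64(134): np.int64(0), np.int64(138): np.int64(0), np.int64(142): np.int64(0), np.int64(146): np.int64(0), np.int64(150): np.int64(0), np.int64(154): np.int64(2), np.int64(158): np.int64(14), np.int64(162): np.int64(17), np.int64(166): np.int64(27), np.int64(170): np.int64(22), np.int64(174): np.int64(21), np.int64(178): np.int64(5), np.int64(182): np.int64(0)}
gate pts 123 [-0.1214 -0.0969] [ 0.1468 -0.0558]
gate ang 195.82127078214143
red 23 [-0.1099 -0.0735] [ 0.5601 -0.1233  0.0404]
```

```bash
cat > mv.py <<'E'
from h import *
J0=np.array([.517,.0015]); YAW=np.radians(74.6); cj,sj=np.cos(YAW),np.sin(YAW)
ex=np.array([cj,sj,0]); ey=np.array([-sj,cj,0])
def jig(X): d=np.array(X)[:2]-J0; return np.array([d@ex[:2],d@ey[:2]])*1e3
def show():
    s=bot.read_state(); Rm=R.from_rotvec(s['tcp_rot']).as_matrix()
    print('t',s['time'],'tcp',s['tool_pos'],'jig mm',jig(s['tool_pos']),'z',s['tool_pos'][2]*1e3,'F',s['wrist_force'],'Fjig',s['wrist_force']@ex,s['wrist_force']@ey,'w',s['width'],'q',s['q'])
    print('tool axes (rows x,y,z) in jig:\n',np.array([[Rm[:,i]@ex,Rm[:,i]@ey,Rm[2,i]] for i in range(3)]))
    return s,Rm
def delta(jx,jy,z,jaw='x',sign=1):
    """turn and slide (tool axes after turn / before) to get to jig mm, height mm"""
    s,Rm=show(); a={'x':ex,'y':ey}[jaw]*sign; Y=np.array([0,0,-1.]); Rt=np.c_[np.cross(Y,a),Y,a]
    t=R.from_matrix(Rm.T@Rt).as_rotvec(); P=np.r_[J0,0]+ex*jx/1e3+ey*jy/1e3; P[2]=z/1e3
    d=(P-s['tool_pos'])*1e3
    print('turn',t,'slide before turn',Rm.T@d,'after',Rt.T@d)
E
python3 - <<'E'
from mv import *
for a in 'xy':
  for sg in (1,-1): delta(-130,0,120,a,sg)
E
```

```text
t 2.6 tcp [0.2959 0.6067 0.2169] jig mm [524.7391 373.8635] z 216.8890047325124 F [ 0.1385  0.6155 -0.8705] Fjig 0.6302324502687278 0.029886842069554477 w 0.9988459469719579 q [ 1.0801  0.2639  1.604  -0.      1.2737 -0.0369]
tool axes (rows x,y,z) in jig:
 [[-0.184  -0.9829  0.    ]
 [ 0.     -0.     -1.    ]
 [ 0.9829 -0.184   0.    ]]
turn [-0.    -0.185  0.   ] slide before turn [ 487.9281   96.8845 -574.7906] after [ 373.8635   96.889  -654.7391]
t 2.6 tcp [0.2959 0.6067 0.2169] jig mm [524.7391 373.8635] z 216.8890047325124 F [ 0.1385  0.6155 -0.8705] Fjig 0.6302324502687278 0.029886842069554477 w 0.9988459469719579 q [ 1.0801  0.2639  1.604  -0.      1.2737 -0.0369]
tool axes (rows x,y,z) in jig:
 [[-0.184  -0.9829  0.    ]
 [ 0.     -0.     -1.    ]
 [ 0.9829 -0.184   0.    ]]
turn [-0.      2.9566 -0.    ] slide before turn [ 487.9281   96.8845 -574.7906] after [-373.8635   96.889   654.7391]
t 2.6 tcp [0.2959 0.6067 0.2169] jig mm [524.7391 373.8635] z 216.8890047325124 F [ 0.1385  0.6155 -0.8705] Fjig 0.6302324502687278 0.029886842069554477 w 0.9988459469719579 q [ 1.0801  0.2639  1.604  -0.      1.2737 -0.0369]
tool axes (rows x,y,z) in jig:
 [[-0.184  -0.9829  0.    ]
 [ 0.     -0.     -1.    ]
 [ 0.9829 -0.184   0.    ]]
turn [-0.     -1.7558  0.    ] slide before turn [ 487.9281   96.8845 -574.7906] after [-654.7391   96.889  -373.8635]
t 2.6 tcp [0.2959 0.6067 0.2169] jig mm [524.7391 373.8635] z 216.8890047325124 F [ 0.1385  0.6155 -0.8705] Fjig 0.6302324502687278 0.029886842069554477 w 0.9988459469719579 q [ 1.0801  0.2639  1.604  -0.      1.2737 -0.0369]
tool axes (rows x,y,z) in jig:
 [[-0.184  -0.9829  0.    ]
 [ 0.     -0.     -1.    ]
 [ 0.9829 -0.184   0.    ]]
turn [-0.      1.3858 -0.    ] slide before turn [ 487.9281   96.8845 -574.7906] after [654.7391  96.889  373.8635]
```

Request:
jog_arm:
  turn:
    - [0, -0.1, 0]
    - [0, -0.085, 0]
    - [0, 0, 0]
    - [0, 0, 0]
    - [0, 0, 0]
  slide:
    - [0, 0, 0]
    - [0, 0, 0]
    - [22, 0, -39]
    - [22, 0, -39]
    - [22, 0, -39]
  grip: [0, 0, 0, 0, 0]
  newtons: 30

```text
time: 3.1
tool_pos: [0.3285, 0.4751, 0.2167]
tcp_rot: [-1.561, 0.21, -0.21]
wrist_force: [-0.2, 0.1, 0.3]
width: 0.141
```

Request:
jog_arm:
  turn:
    - [0, 0, 0]
    - [0, 0, 0]
    - [0, 0, 0]
    - [0, 0, 0]
    - [0, 0, 0]
  slide:
    - [22, 0, -39]
    - [22, 0, -39]
    - [22, 0, -39]
    - [22, 0, -39]
    - [22, 0, -39]
  grip: [0, 0, 0, 0, 0]

```text
time: 3.6
tool_pos: [0.3829, 0.2575, 0.2172]
tcp_rot: [-1.56, 0.21, -0.211]
wrist_force: [1.5, -0.6, -1.0]
width: -0.003
```

Request:
jog_arm:
  turn:
    - [0, 0, 0]
    - [0, 0, 0]
    - [0, 0, 0]
    - [0, 0, 0]
    - [0, 0, 0]
  slide:
    - [22, 0, -39]
    - [22, 0, -39]
    - [22, 0, -39]
    - [22, 0, -39]
    - [22, 0, -39]
  grip: [0, 0, 0, 0, 0]

```text
time: 4.1
tool_pos: [0.4372, 0.0402, 0.2174]
tcp_rot: [-1.56, 0.21, -0.212]
wrist_force: [0.8, 0.1, 0.3]
width: -0.002
```

```bash
python3 -c "
from mv import *
delta(-135,0,100)"
```

```text
t 4.1 tcp [0.4372 0.0402 0.2174] jig mm [16.0951 87.1834] z 217.37065324902 F [0.7968 0.0789 0.286 ] Fjig 0.28764702719370916 -0.7472183496777414 w -0.00166190697500356 q [ 0.0348 -0.1983  2.0795  0.0001  1.2589 -1.2673]
tool axes (rows x,y,z) in jig:
 [[ 0.0001 -1.      0.0013]
 [ 0.0005 -0.0013 -1.    ]
 [ 1.      0.0001  0.0005]]
turn [-0.0005  0.0001  0.0013] slide before turn [  87.0173  117.4082 -151.1617] after [  87.1834  117.3707 -151.0951]
```

Request:
jog_arm:
  turn:
    - [0, 0, 0]
    - [0, 0, 0]
    - [0, 0, 0]
    - [0, 0, 0]
    - [0, 0, 0]
  slide:
    - [22, 0, -38]
    - [22, 0, -38]
    - [22, 0, -38]
    - [21, 0, -37]
    - [0, 35, 0]
  grip: [0, 0, 0, 0, 0]

```text
time: 4.6
tool_pos: [0.4862, -0.1329, 0.1873]
tcp_rot: [-1.564, 0.205, -0.225]
wrist_force: [1.4, 0.6, 0.0]
width: 0.001
```

Request:
jog_arm:
  turn:
    - [0, 0, 0]
    - [0, 0, 0]
    - [0, 0, 0]
  slide:
    - [0, 35, 0]
    - [0, 30, 0]
    - [0, 0, 0]
  grip: [0, 0, 0]

```text
time: 4.9
tool_pos: [0.4767, -0.1257, 0.1123]
tcp_rot: [-1.559, 0.219, -0.204]
wrist_force: [-0.7, 0.5, -0.1]
width: -0.003
```

Run:
```python
from mv import *
delta(-115,0,41)
p=snap('scene','s2.png'); im=cv2.imread('pics/s2.png'); cv2.imwrite('pics/s2c.png',cv2.resize(im[100:300,140:400],None,fx=3,fy=3))
p=snap('top','t2.png'); im=cv2.imread('pics/t2.png'); cv2.imwrite('pics/t2c.png',cv2.resize(im[100:280,190:420],None,fx=3,fy=3))
```

```text
t 4.9 tcp [ 0.4767 -0.1257  0.1123] jig mm [-133.3507    5.1134] z 112.31588730622988 F [-0.6805  0.4547 -0.0671] Fjig 0.25764824251167073 0.7768024733868302 w -0.0026256196230807463 q [-0.3084  0.0177  2.0869  0.      1.0465 -1.6099]
tool axes (rows x,y,z) in jig:
 [[-0.0006 -1.     -0.0095]
 [ 0.0004  0.0095 -1.    ]
 [ 1.     -0.0006  0.0004]]
turn [-0.0004 -0.0006 -0.0095] slide before turn [ 5.7819 71.2715 18.3247] after [ 5.1134 71.3159 18.3507]
```

View pics/s2c.png

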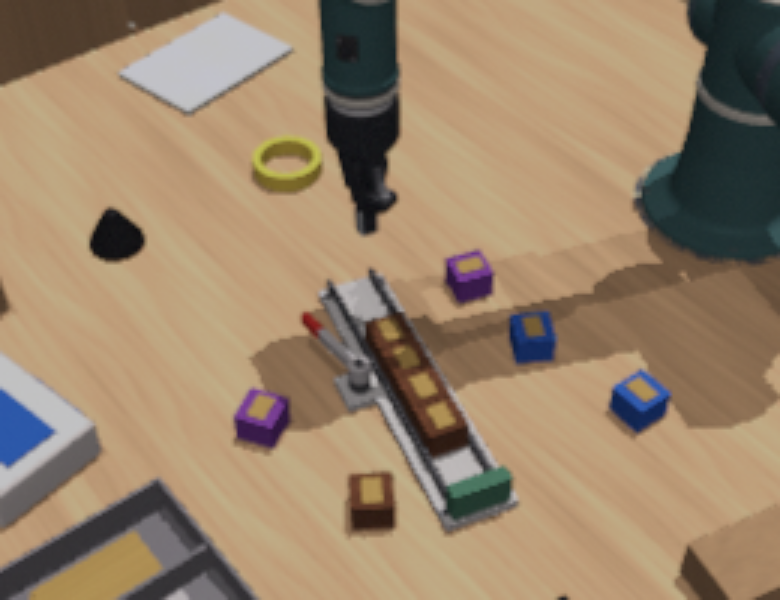

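View pics/t2c.png

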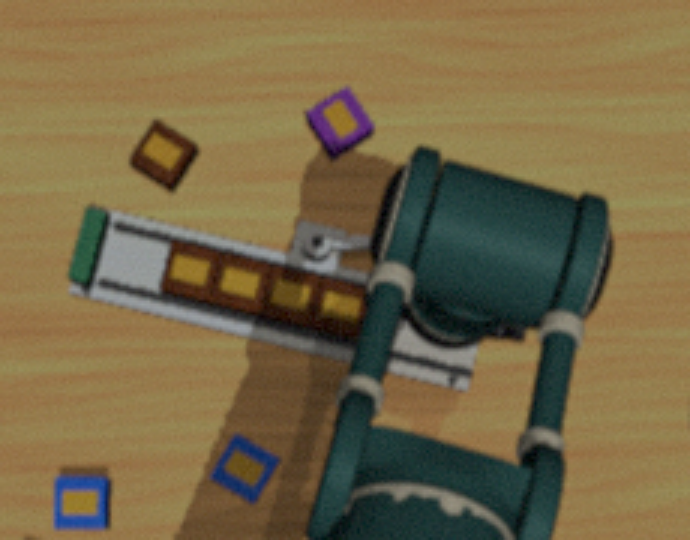

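The gripper is shut and hangs over the rail's open end, at scene crop (368,220). The row and the gate are undisturbed. I'll lower the fingers behind the row.

Request:
jog_arm:
  turn:
    - [0, 0, -0.0095]
    - [0, 0, 0]
    - [0, 0, 0]
    - [0, 0, 0]
  slide:
    - [5, 0, 13]
    - [0, 40, 0]
    - [0, 31, 0]
    - [0, 0, 0]
  grip: [0, 0, 0, 0]

```text
time: 5.4
tool_pos: [0.4879, -0.1142, 0.044]
tcp_rot: [-1.561, 0.207, -0.214]
wrist_force: [-0.6, 0.5, 0.4]
width: 0.002
```

Run:
```python
from mv import *
delta(-95,0,41)
```

```text
t 5.4 tcp [ 0.4879 -0.1142  0.044 ] jig mm [-119.2173   -2.6888] z 43.96505916693772 F [-0.6358  0.5445  0.3916] Fjig 0.3560932640755145 0.7575528925713461 w 0.0017032534541544914 q [-0.2798  0.112   2.1329  0.0005  0.8917 -1.5828]
tool axes (rows x,y,z) in jig:
 [[ 0.0007 -1.      0.0049]
 [ 0.0003 -0.0049 -1.    ]
 [ 1.      0.0007  0.0003]]
turn [-0.0003  0.0007  0.0049] slide before turn [-2.6869  2.9602 24.2181] after [-2.6888  2.9651 24.2173]
```

Request:
jog_arm:
  turn:
    - [0, 0, 0]
    - [0, 0, 0]
    - [0, 0, 0]
    - [0, 0, 0]
    - [0, 0, 0]
  slide:
    - [-2, 3, 6]
    - [0, 0, 5]
    - [0, 0, 4]
    - [0, 0, 4]
    - [0, 0, 4]
  grip: [0, 0, 0, 0, 0]

```text
time: 5.9
tool_pos: [0.4948, -0.0928, 0.0439]
tcp_rot: [-1.562, 0.202, -0.22]
wrist_force: [1.1, -0.4, -0.0]
width: 0.002
```

Run:
```python
from mv import *
show()
```

```text
t 5.9 tcp [ 0.4948 -0.0928  0.0439] jig mm [-96.8014  -3.6318] z 43.90549501129116 F [ 1.0943 -0.3525 -0.0095] Fjig -0.049283786115438336 -1.148649074979376 w 0.0019000040234402231 q [-0.2346  0.1121  2.133  -0.0004  0.8851 -1.5365]
tool axes (rows x,y,z) in jig:
 [[ 0.0001 -0.9999  0.0114]
 [ 0.0001 -0.0114 -0.9999]
 [ 1.      0.0001  0.0001]]
```

Request:
jog_arm:
  turn:
    - [0, 0, 0]
    - [0, 0, 0]
  slide:
    - [-3, 3, 0]
    - [0, 0, 0]
  grip: [0, 0]

```text
time: 6.1
tool_pos: [0.4902, -0.0919, 0.0394]
tcp_rot: [-1.562, 0.204, -0.217]
wrist_force: [-0.8, -0.1, -0.2]
width: -0.004
```

Run:
```python
from mv import *
for i in range(3): show()
```

```text
t 6.1 tcp [ 0.4902 -0.0919  0.0394] jig mm [-97.2195   1.053 ] z 39.358273955328464 F [-0.77   -0.1098 -0.1638] Fjig -0.3103698109729701 0.7132183303672414 w -0.0036976713255797568 q [-0.2351  0.1123  2.143  -0.0005  0.878  -1.537 ]
tool axes (rows x,y,z) in jig:
 [[ 0.0003 -1.      0.0082]
 [-0.0001 -0.0082 -1.    ]
 [ 1.      0.0003 -0.0001]]
t 6.1 tcp [ 0.4902 -0.0919  0.0394] jig mm [-97.2195   1.053 ] z 39.358273955328464 F [-0.77   -0.1098 -0.1638] Fjig -0.3103698109729701 0.7132183303672414 w -0.0036976713255797568 q [-0.2351  0.1123  2.143  -0.0005  0.878  -1.537 ]
tool axes (rows x,y,z) in jig:
 [[ 0.0003 -1.      0.0082]
 [-0.0001 -0.0082 -1.    ]
 [ 1.      0.0003 -0.0001]]
t 6.1 tcp [ 0.4902 -0.0919  0.0394] jig mm [-97.2195   1.053 ] z 39.358273955328464 F [-0.77   -0.1098 -0.1638] Fjig -0.3103698109729701 0.7132183303672414 w -0.0036976713255797568 q [-0.2351  0.1123  2.143  -0.0005  0.878  -1.537 ]
tool axes (rows x,y,z) in jig:
 [[ 0.0003 -1.      0.0082]
 [-0.0001 -0.0082 -1.    ]
 [ 1.      0.0003 -0.0001]]
```

Request:
jog_arm:
  turn:
    - [0, 0, 0]
    - [0, 0, 0]
    - [0, 0, 0]
    - [0, 0, 0]
    - [0, 0, 0]
  slide:
    - [0, 0, 3]
    - [0, 0, 3]
    - [0, 0, 4]
    - [0, 0, 4]
    - [0, 0, 4]
  grip: [0, 0, 0, 0, 0]

```text
time: 6.6
tool_pos: [0.496, -0.0745, 0.0399]
tcp_rot: [-1.562, 0.204, -0.219]
wrist_force: [0.2, -0.7, -0.4]
width: 0.001
```

Request:
jog_arm:
  turn:
    - [0, 0, 0]
    - [0, 0, 0]
    - [0, 0, 0]
    - [0, 0, 0]
    - [0, 0, 0]
  slide:
    - [0, 0, 4]
    - [0, 0, 4]
    - [0, 0, 4]
    - [0, 0, 4]
    - [0, 0, 4]
  grip: [0, 0, 0, 0, 0]

```text
time: 7.1
tool_pos: [0.5012, -0.0553, 0.0398]
tcp_rot: [-1.562, 0.204, -0.218]
wrist_force: [-0.1, -0.9, -0.2]
width: 0.003
```

Run:
```python
from mv import *
show()
p=snap('scene','s3.png'); im=cv2.imread('pics/s3.png'); cv2.imwrite('pics/s3c.png',cv2.resize(im[140:300,180:360],None,fx=4,fy=3.7))
```

```text
t 7.1 tcp [ 0.5012 -0.0553  0.0398] jig mm [-58.9214   0.161 ] z 39.84315349802742 F [-0.0657 -0.8745 -0.1598] Fjig -0.8605684048820538 -0.16894091296845168 w 0.003495344409184371 q [-0.1585  0.1208  2.1324 -0.0014  0.879  -1.4596]
tool axes (rows x,y,z) in jig:
 [[ 0.     -1.      0.0095]
 [-0.     -0.0095 -1.    ]
 [ 1.      0.     -0.    ]]
```

View pics/s3c.png

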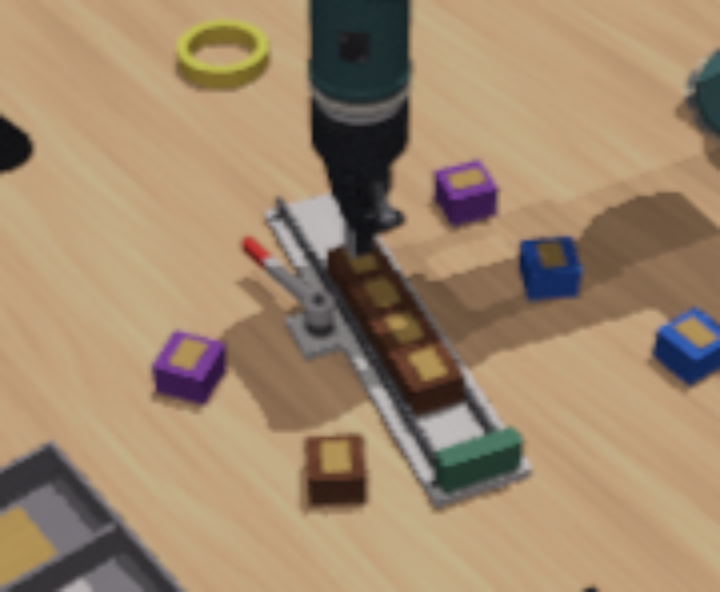

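The train is moving together, with its front at crop (430,400) and the green stop still ahead at (480,455). I'll measure the remaining gap after the next rows.

Request:
jog_arm:
  turn:
    - [0, 0, 0]
    - [0, 0, 0]
    - [0, 0, 0]
    - [0, 0, 0]
    - [0, 0, 0]
  slide:
    - [0, 0, 4]
    - [0, 0, 4]
    - [0, 0, 4]
    - [0, 0, 3]
    - [0, 0, 2]
  grip: [0, 0, 0, 0, 0]

```text
time: 7.65
tool_pos: [0.5057, -0.0389, 0.0398]
tcp_rot: [-1.562, 0.203, -0.218]
wrist_force: [0.6, -0.4, -0.6]
width: 0.001
```

```bash
cat > row.py <<'E'
from mv import *
import sys
def cloud(p):
    v,u=np.mgrid[0:420,0:560]; d=p['depth']; K=np.array(p['intrinsics'])
    X=np.stack([(u-K[0,2])/K[0,0]*d,(v-K[1,2])/K[1,1]*d,d],-1)
    return (X@M(p).T+np.array(p['position']))[d>0]
def row(p):
    A=cloud(p); j=np.c_[(A[:,:2]-J0)@ex[:2],(A[:,:2]-J0)@ey[:2],A[:,2]]*1e3
    k=j[(abs(j[:,1])<18)&(j[:,2]>44)&(j[:,2]<53)&(abs(j[:,0])<190)]
    x=np.sort(k[:,0]); g=np.diff(x); i=np.where(g>2.5)[0]
    print('top-surface gaps',[(x[a].round(1),x[a+1].round(1)) for a in i],'range',x[0],x[-1])
    g=j[(j[:,2]>34)&(j[:,2]<47)&(np.hypot(j[:,0]+23,j[:,1]+50)<110)&(np.hypot(j[:,0]+23,j[:,1]+50)>25)&(j[:,1]<-35)]
    if len(g): print('gate',len(g),np.degrees(np.arctan2(np.median(g[:,1]+50),np.median(g[:,0]+23)))%360)
E
python3 - <<'E'
from row import *
show()
row(snap('scene','s4.png')); row(snap('top','t4.png'))
E
```

```text
t 7.65 tcp [ 0.5057 -0.0389  0.0398] jig mm [-41.9625   0.1347] z 39.83862746363136 F [ 0.583  -0.4417 -0.5895] Fjig -0.2709839879322953 -0.6793721171139083 w 0.0006994246603155087 q [-0.1249  0.1261  2.1262 -0.0018  0.8798 -1.426 ]
tool axes (rows x,y,z) in jig:
 [[ 0.0002 -1.      0.0095]
 [-0.     -0.0095 -1.    ]
 [ 1.      0.0002 -0.    ]]
top-surface gaps [(np.float64(-69.2), np.float64(-66.0)), (np.float64(-59.3), np.float64(-54.9)), (np.float64(-49.5), np.float64(-46.7)), (np.float64(100.2), np.float64(157.4)), (np.float64(157.4), np.float64(160.2))] range -77.9157899140204 180.31396577015894
gate 121 214.7403619701373
top-surface gaps [(np.float64(-62.1), np.float64(-11.8)), (np.float64(12.9), np.float64(41.0)), (np.float64(98.4), np.float64(159.2))] range -77.65550229667349 178.07716770260188
gate 90 273.689202837311
```

The measurement disagrees with my reading of the picture, because the depth puts the row where it started. I'll look again.

Run:
```python
from row import *
im=cv2.imread('pics/s4.png'); cv2.imwrite('pics/s4c.png',cv2.resize(im[140:280,200:340],None,fx=5,fy=4.2,interpolation=cv2.INTER_CUBIC))
```

```text
(no output)
```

View pics/s4c.png

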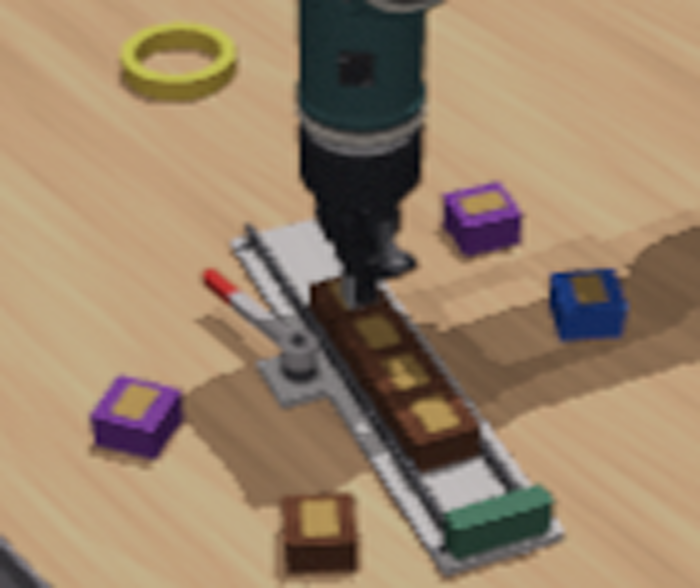

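View pics/t4.png

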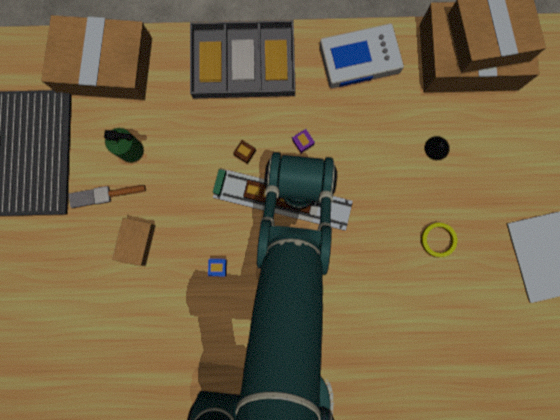

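Run:
```python
from row import *
p=snap('scene','s5.png'); d=p['depth']
v,u=np.mgrid[0:420,0:560]; K=np.array(p['intrinsics'])
X=np.stack([(u-K[0,2])/K[0,0]*d,(v-K[1,2])/K[1,1]*d,d],-1)@M(p).T+np.array(p['position'])
for r in range(190,222,2):
    print(r,[ (tuple(jig(X[r,c]).round(0).astype(int)),int(X[r,c,2]*1e3)) for c in range(264,284,3)])
print(bot.read_state()['tool_pos'], proj(p,bot.read_state()['tool_pos']))
```

```text
190 [((np.int64(-77), np.int64(-11)), 121), ((np.int64(-50), np.int64(-12)), 144), ((np.int64(-28), np.int64(-11)), 163), ((np.int64(-6), np.int64(-10)), 182), ((np.int64(-6), np.int64(-1)), 178), ((np.int64(-4), np.int64(8)), 176), ((np.int64(-175), np.int64(97)), -2)]
192 [((np.int64(-78), np.int64(-11)), 111), ((np.int64(-33), np.int64(-19)), 153), ((np.int64(-24), np.int64(-12)), 158), ((np.int64(-5), np.int64(-11)), 174), ((np.int64(0), np.int64(-3)), 176), ((np.int64(-2), np.int64(7)), 170), ((np.int64(-162), np.int64(91)), 0)]
194 [((np.int64(-165), np.int64(23)), 13), ((np.int64(-46), np.int64(-14)), 132), ((np.int64(-22), np.int64(-13)), 153), ((np.int64(-6), np.int64(-10)), 165), ((np.int64(-5), np.int64(-1)), 162), ((np.int64(0), np.int64(6)), 165), ((np.int64(-153), np.int64(87)), 0)]
196 [((np.int64(-159), np.int64(20)), 10), ((np.int64(-48), np.int64(-13)), 120), ((np.int64(-23), np.int64(-13)), 143), ((np.int64(-7), np.int64(-10)), 156), ((np.int64(2), np.int64(-4)), 162), ((np.int64(-3), np.int64(8)), 153), ((np.int64(-144), np.int64(83)), 0)]
198 [((np.int64(-147), n
[... 2497 characters left out ...]
(-27), np.int64(-1)), 45), ((np.int64(-23), np.int64(7)), 46), ((np.int64(-16), np.int64(15)), 50), ((np.int64(-48), np.int64(40)), 8)]
218 [((np.int64(-51), np.int64(-24)), 22), ((np.int64(-30), np.int64(-21)), 41), ((np.int64(-23), np.int64(-14)), 45), ((np.int64(-18), np.int64(-5)), 47), ((np.int64(-14), np.int64(3)), 47), ((np.int64(-9), np.int64(12)), 48), ((np.int64(-4), np.int64(20)), 50)]
220 [((np.int64(-43), np.int64(-27)), 21), ((np.int64(-29), np.int64(-22)), 33), ((np.int64(-15), np.int64(-17)), 46), ((np.int64(-9), np.int64(-9)), 47), ((np.int64(-5), np.int64(-1)), 49), ((np.int64(-1), np.int64(8)), 49), ((np.int64(1), np.int64(18)), 47)]
[ 0.5057 -0.0391  0.0398] [271.6 214.1]
```

The fingertip is at scene pixel (272,212), over the top of plinth 4, and the row hasn't moved. So the shut fingers end higher than 17 mm below the TCP would put them: they cleared 48 mm with the TCP at 40 mm. I'll back off over the open rail and measure the tip height.

Request:
jog_arm:
  turn:
    - [0, 0, 0]
    - [0, 0, 0]
    - [0, 0, 0]
    - [0, 0, 0]
    - [0, 0, 0]
  slide:
    - [0, -15, 0]
    - [0, 0, -40]
    - [0, 0, -40]
    - [0, 0, -10]
    - [0, 0, 0]
  grip: [0, 0, 0, 0, 0]

```text
time: 8.3
tool_pos: [0.4812, -0.1272, 0.0549]
tcp_rot: [-1.561, 0.206, -0.221]
wrist_force: [-0.7, -0.4, -0.2]
width: -0.0
```

Run:
```python
from row import *
s,_=show()
p=snap('scene','s6.png'); row(p)
im=cv2.imread('pics/s6.png')
for dz in (0,-.017):
    u=proj(p,s['tool_pos']+np.array([0,0,dz])); print(u); im[int(round(u[1])),int(round(u[0]))]=(0,0,255) if dz else (0,255,0)
cv2.imwrite('pics/s6c.png',cv2.resize(im[150:250,220:320],None,fx=6,fy=6,interpolation=cv2.INTER_NEAREST))
```

```text
t 8.3 tcp [ 0.4812 -0.1272  0.0549] jig mm [-133.5697    0.297 ] z 54.866771332320184 F [-0.7243 -0.404  -0.225 ] Fjig -0.5818583842046342 0.590956681342201 w -0.00044706933898751983 q [-0.3087  0.0873  2.136   0.0005  0.9087 -1.6079]
tool axes (rows x,y,z) in jig:
 [[-0.0031 -0.9999  0.0096]
 [ 0.     -0.0096 -1.    ]
 [ 1.     -0.0031  0.0001]]
top-surface gaps [(np.float64(102.4), np.float64(159.5))] range -77.34028118110857 178.54061137975498
gate 109 213.1703623371249
[261.1 193. ]
[261.2 196.6]
```

View pics/s6c.png

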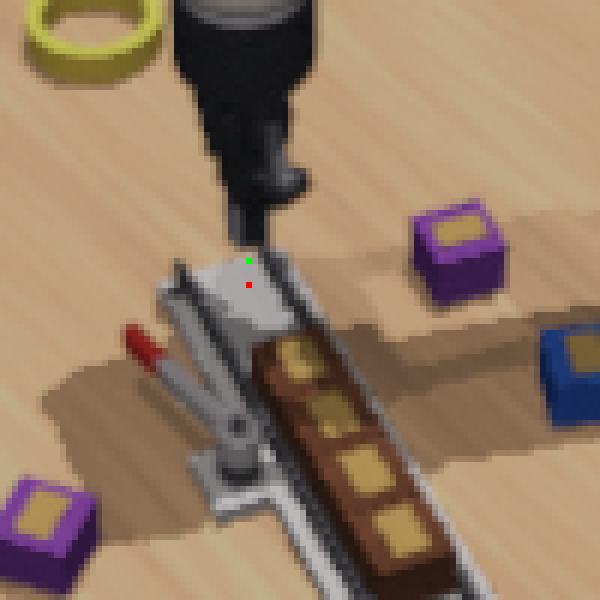

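```bash
cat >> row.py <<'E'
def tip(p,c0,c1,r0,r1):
    d=p['depth']; v,u=np.mgrid[0:420,0:560]; K=np.array(p['intrinsics'])
    X=np.stack([(u-K[0,2])/K[0,0]*d,(v-K[1,2])/K[1,1]*d,d],-1)@M(p).T+np.array(p['position'])
    for r in range(r0,r1): print(r,[(*jig(X[r,c]).round(0).astype(int).tolist(),int(X[r,c,2]*1e3)) for c in range(c0,c1,2)])
E
python3 - <<'E'
from row import *
p=snap('scene','s7.png'); tip(p,256,268,180,194)
E
```

```text
180 [(-259, 29, 1), (-135, -9, 115), (-112, -10, 135), (-124, 1, 120), (-78, -10, 162), (-78, -3, 160)]
181 [(-257, 28, -1), (-126, -12, 119), (-120, -7, 122), (-121, 0, 119), (-77, -10, 158), (-75, -4, 158)]
182 [(-253, 27, -3), (-135, -9, 106), (-121, -7, 118), (-94, -10, 141), (-74, -11, 157), (-73, -5, 156)]
183 [(-245, 24, 0), (-131, -10, 106), (-122, -7, 112), (-94, -11, 136), (-79, -10, 148), (-73, -5, 152)]
184 [(-240, 22, 0), (-136, -9, 96), (-118, -9, 112), (-93, -11, 134), (-77, -11, 146), (-82, -2, 139)]
185 [(-232, 18, 2), (-135, -9, 93), (-126, -6, 99), (-93, -11, 129), (-92, -5, 128), (-104, 7, 113)]
186 [(-230, 18, 0), (-130, -11, 94), (-124, -6, 97), (-96, -10, 122), (-117, 5, 99), (-216, 51, -1)]
187 [(-220, 14, 4), (-134, -10, 85), (-125, -6, 92), (-116, -3, 98), (-112, 3, 99), (-213, 50, -2)]
188 [(-218, 13, 1), (-134, -10, 81), (-126, -6, 86), (-120, -1, 90), (-118, 5, 89), (-206, 47, 0)]
189 [(-219, 13, -4), (-136, -9, 74), (-126, -6, 81), (-120, -1, 85), (-119, 5, 84), (-205, 47, -4)]
190 [(-211, 10, -1), (-203, 15, 3), (-120, -9, 83), (-119, -2, 82), (-115, 4, 83), (-196, 43, 0)]
191 [(-208, 9, -3), (-202, 14, 0), (-122, -8, 76), (-122, -1, 74), (-171, 26, 22), (-182, 38, 8)]
192 [(-198, 5, 2), (-197, 12, 0), (-127, -6, 67), (-194, 27, -3), (-166, 23, 22), (-173, 34, 13)]
193 [(-193, 3, 1), (-194, 11, -1), (-180, 14, 8), (-173, 18, 13), (-168, 24, 15), (-161, 29, 20)]
```

The depth puts the shut fingertips at z≈71 mm with the TCP reading 55 mm, so the tip is about 15 mm above the reported TCP. I'll trust the camera, lower stepwise over the empty rail and watch the force.

Request:
jog_arm:
  turn:
    - [0, 0, -0.009]
    - [0, 0, 0]
    - [0, 0, 0]
  slide:
    - [0, 18, 0]
    - [0, 18, 0]
    - [0, 0, 0]
  grip: [0, 0, 0]

```text
time: 8.7
tool_pos: [0.4799, -0.1241, 0.0165]
tcp_rot: [-1.562, 0.2, -0.22]
wrist_force: [-0.2, 0.3, -0.3]
width: 0.003
```

Run:
```python
from row import *
s,_=show()
p=snap('scene','s8.png'); tip(p,256,268,188,202)
im=cv2.imread('pics/s8.png');cv2.imwrite('pics/s8c.png',cv2.resize(im[150:250,220:320],None,fx=6,fy=6,interpolation=cv2.INTER_NEAREST))
```

```text
t 8.7 tcp [ 0.4799 -0.1241  0.0165] jig mm [-130.9374    2.3955] z 16.499938591524078 F [-0.2419  0.3386 -0.3482] Fjig 0.26225684064157473 0.32310223029318763 w 0.0029342429111537597 q [-0.3041  0.1388  2.166   0.0014  0.8236 -1.6083]
tool axes (rows x,y,z) in jig:
 [[ 0.0013 -0.9999  0.0132]
 [ 0.0006 -0.0132 -0.9999]
 [ 1.      0.0013  0.0006]]
188 [(-224, 15, -4), (-138, -9, 77), (-113, -11, 98), (-115, -3, 95), (-112, 3, 94), (-84, -1, 120)]
189 [(-212, 11, 2), (-135, -10, 75), (-116, -10, 91), (-126, 1, 79), (-83, -8, 119), (-77, -4, 123)]
190 [(-211, 10, -1), (-210, 17, -2), (-120, -9, 84), (-119, -2, 82), (-86, -8, 112), (-72, -6, 124)]
191 [(-207, 9, -2), (783, -346, 983), (-122, -8, 77), (-117, -3, 79), (-86, -8, 108), (-70, -7, 121)]
192 [(-197, 5, 2), (-199, 13, -1), (-118, -9, 76), (-103, -8, 88), (-87, -7, 102), (-66, -9, 121)]
193 [(-192, 3, 2), (-191, 10, 1), (-121, -8, 68), (-102, -9, 85), (-85, -8, 100), (-77, -4, 105)]
194 [(-179, -2, 11), (-173, 3, 14), (-123, -8, 62), (-99, -10, 83), (-86, -8, 95), (-99, 4, 79)]
195 [(-177, -3, 8), (-173, 3, 9), (-124, -8, 57), (-101, -9, 77), (-116, 4, 59), (-126, 15, 46)]
196 [(-169, -6, 11), (-165, 0, 12), (-123, -8, 53), (-118, -3, 55), (-116, 4, 54), (-125, 15, 42)]
197 [(-167, -7, 8), (-164, 0, 8), (-123, -8, 48), (-119, -3, 50), (-113, 3, 53), (-128, 16, 35)]
198 [(-157, -11, 14), (-161, -2, 7), (-121, -9, 45), (-115, -4, 49), (-120, 5, 41), (-122, 13, 36)]
199 [(-157, -11, 9), (-154, -4, 9), (-123, -8, 39), (-121, -2, 38), (-118, 4, 38), (-141, 21, 12)]
200 [(-150, -13, 12), (-149, -6, 10), (-145, 0, 11), (-125, -1, 29), (-138, 12, 12), (-137, 19, 11)]
201 [(-145, -15, 12), (-143, -8, 11), (-140, -2, 11), (-134, 3, 15), (-137, 11, 9), (-133, 17, 11)]
```

View pics/s8c.png

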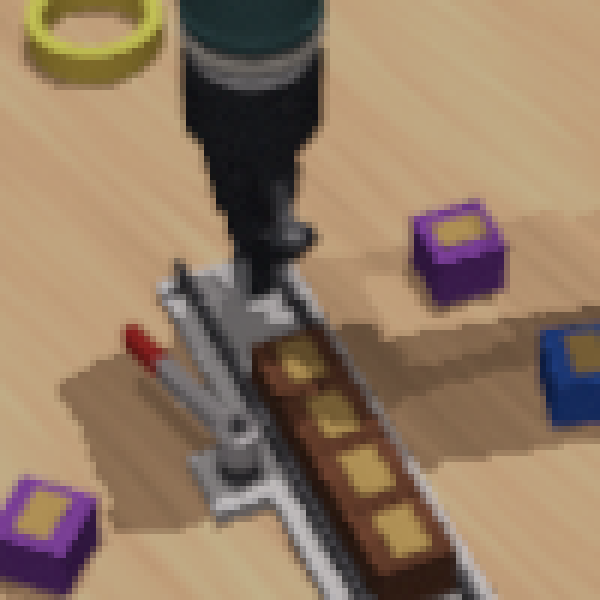

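The fingertip is now inside the rail, about 30 mm above the table at scene (264,199), with no contact. I'll go 9 mm lower and then push.

Request:
jog_arm:
  turn:
    - [0, 0, 0]
    - [0, 0, 0]
    - [0, 0, 0]
    - [0, 0, 0]
    - [0, 0, 0]
  slide:
    - [2, 9, 0]
    - [0, 0, 10]
    - [0, 0, 8]
    - [0, 0, 4]
    - [0, 0, 4]
  grip: [0, 0, 0, 0, 0]

```text
time: 9.25
tool_pos: [0.4916, -0.101, 0.0103]
tcp_rot: [-1.563, 0.196, -0.225]
wrist_force: [-0.2, 0.3, 1.2]
width: 0.001
```

Run:
```python
from row import *
s,_=show()
p=snap('scene','s9.png'); tip(p,258,272,200,210)
```

```text
t 9.25 tcp [ 0.4916 -0.101   0.0103] jig mm [-105.5585   -2.7118] z 10.313128529428866 F [-0.1528  0.3184  1.2353] Fjig 0.26638555331645275 0.2318412223162959 w 0.0012313870571610591 q [-0.252   0.1556  2.161  -0.0004  0.8057 -1.5545]
tool axes (rows x,y,z) in jig:
 [[ 0.0007 -0.9998  0.0192]
 [ 0.     -0.0192 -0.9998]
 [ 1.      0.0007  0.    ]]
200 [(-147, -7, 11), (-147, 0, 9), (-98, -11, 57), (-77, -12, 77), (-60, -12, 92), (-54, -7, 96), (-70, 7, 76)]
201 [(-143, -9, 11), (-140, -2, 11), (-100, -10, 50), (-77, -12, 73), (-65, -10, 82), (-129, 23, 11), (-119, 26, 20)]
202 [(-136, -11, 13), (-135, -4, 12), (-101, -10, 45), (-76, -12, 69), (-91, 1, 50), (-128, 23, 8), (-110, 23, 25)]
203 [(-133, -12, 12), (-131, -6, 12), (-102, -10, 40), (-93, -6, 46), (-89, 0, 47), (-120, 20, 11), (-109, 22, 21)]
204 [(-128, -14, 12), (-128, -7, 10), (-98, -11, 39), (-93, -6, 41), (-93, 1, 38), (-120, 19, 7), (-115, 25, 9)]
205 [(-127, -15, 8), (-121, -10, 13), (-96, -12, 37), (-90, -7, 40), (-91, 0, 36), (-114, 17, 8), (-75, 8, 48)]
206 [(-125, -16, 6), (-118, -11, 11), (-97, -12, 30), (-91, -7, 34), (-77, -5, 47), (-73, 0, 48), (-69, 6, 50)]
207 [(-102, -24, 26), (-114, -13, 11), (-113, -6, 8), (-77, -12, 45), (-71, -8, 48), (-70, -1, 46), (-68, 5, 46)]
208 [(-98, -26, 25), (-111, -14, 9), (-77, -20, 43), (-71, -15, 46), (-66, -10, 49), (-63, -4, 49), (-66, 4, 44)]
209 [(-95, -27, 24), (-107, -16, 8), (-72, -22, 44), (-68, -16, 45), (-66, -10, 45), (-61, -5, 47), (-56, 0, 49)]
```

Request:
jog_arm:
  turn:
    - [0, 0, 0.017]
    - [0, 0, 0]
    - [0, 0, 0]
    - [0, 0, 0]
    - [0, 0, 0]
  slide:
    - [-2, 2, 4]
    - [0, 0, 4]
    - [0, 0, 4]
    - [0, 0, 4]
    - [0, 0, 4]
  grip: [0, 0, 0, 0, 0]

```text
time: 9.8
tool_pos: [0.4945, -0.0818, 0.0078]
tcp_rot: [-1.561, 0.21, -0.212]
wrist_force: [-0.8, -1.2, -0.6]
width: 0.001
```

Run:
```python
from row import *
s,_=show()
row(snap('scene','s10.png'))
```

```text
t 9.8 tcp [ 0.4945 -0.0818  0.0078] jig mm [-86.2582  -0.3878] z 7.814282466574736 F [-0.7559 -1.1806 -0.6332] Fjig -1.338980345665992 0.4152359931000126 w 0.0006795466605085612 q [-0.2132  0.1695  2.1503 -0.0008  0.8204 -1.5148]
tool axes (rows x,y,z) in jig:
 [[ 0.0002 -1.      0.0014]
 [-0.0005 -0.0014 -1.    ]
 [ 1.      0.0002 -0.0005]]
top-surface gaps [(np.float64(-89.4), np.float64(-78.6)), (np.float64(-73.4), np.float64(-70.8)), (np.float64(106.6), np.float64(159.1))] range -89.4321261237005 179.6190618231444
gate 113 213.66665671586355
```

The row front has now moved from about 101 to 106 mm with a light reaction of 1.3 N, so I'll keep pushing.

Request:
jog_arm:
  turn:
    - [0, 0, 0]
    - [0, 0, 0]
    - [0, 0, 0]
    - [0, 0, 0]
    - [0, 0, 0]
  slide:
    - [0, 0, 4]
    - [0, 0, 4]
    - [0, 0, 4]
    - [0, 0, 4]
    - [0, 0, 4]
  grip: [0, 0, 0, 0, 0]

```text
time: 10.35
tool_pos: [0.4999, -0.0622, 0.0079]
tcp_rot: [-1.561, 0.21, -0.212]
wrist_force: [-0.3, -1.3, -0.6]
width: -0.0
```

Run:
```python
from row import *
s,_=show()
row(snap('scene','s11.png'))
im=cv2.imread('pics/s11.png');cv2.imwrite('pics/s11c.png',cv2.resize(im[160:290,210:340],None,fx=4.6,fy=4.6,interpolation=cv2.INTER_CUBIC))
```

```text
t 10.35 tcp [ 0.4999 -0.0622  0.0079] jig mm [-65.9426  -0.4194] z 7.854774836739395 F [-0.3137 -1.2621 -0.6043] Fjig -1.3000734666246498 -0.032672502332854986 w -7.988161002947854e-05 q [-0.1731  0.1737  2.1451 -0.0002  0.8213 -1.475 ]
tool axes (rows x,y,z) in jig:
 [[ 0.     -1.      0.0015]
 [-0.     -0.0015 -1.    ]
 [ 1.      0.     -0.    ]]
top-surface gaps [(np.float64(-70.5), np.float64(-62.9)), (np.float64(-58.8), np.float64(-56.1)), (np.float64(55.2), np.float64(57.7)), (np.float64(125.9), np.float64(159.1))] range -72.13737757306926 179.63405403814025
gate 118 212.5376617520031
```

View pics/s11c.png

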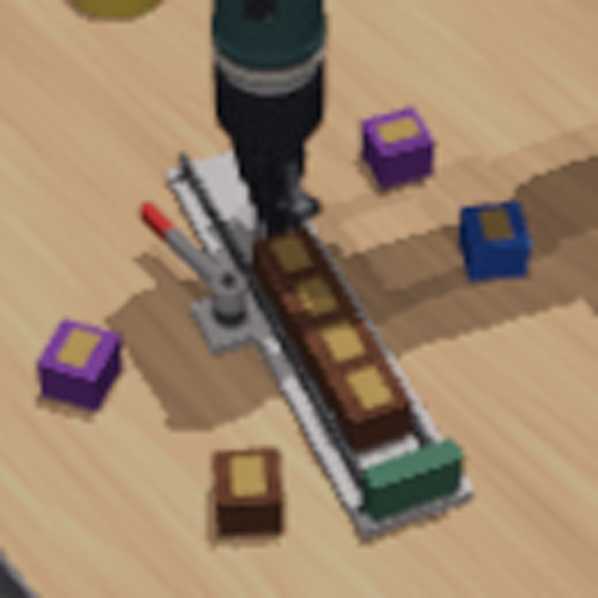

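The row front is now at crop (375,435) and the fingers are right behind plinth 4. About 33 mm remain. The row is together and the gate is untouched.

Request:
jog_arm:
  turn:
    - [0, 0, 0]
    - [0, 0, 0]
    - [0, 0, 0]
    - [0, 0, 0]
    - [0, 0, 0]
  slide:
    - [0, 0, 4]
    - [0, 0, 4]
    - [0, 0, 4]
    - [0, 0, 4]
    - [0, 0, 4]
  grip: [0, 0, 0, 0, 0]

```text
time: 10.9
tool_pos: [0.5052, -0.0429, 0.0078]
tcp_rot: [-1.561, 0.21, -0.212]
wrist_force: [-0.5, -2.0, -0.4]
width: 0.001
```

Request:
jog_arm:
  turn:
    - [0, 0, 0]
    - [0, 0, 0]
    - [0, 0, 0]
    - [0, 0, 0]
  slide:
    - [0, 0, 3]
    - [0, 0, 3]
    - [0, 0, 2]
    - [0, 0, 2]
  grip: [0, 0, 0, 0]

```text
time: 11.3
tool_pos: [0.5078, -0.0334, 0.0078]
tcp_rot: [-1.561, 0.21, -0.212]
wrist_force: [-0.7, -1.2, -0.2]
width: -0.003
```

Request:
jog_arm:
  turn:
    - [0, 0, 0]
    - [0, 0, 0]
  slide:
    - [0, 0, 1]
    - [0, 0, 1]
  grip: [0, 0]

```text
time: 11.5
tool_pos: [0.5083, -0.0316, 0.0079]
tcp_rot: [-1.561, 0.21, -0.212]
wrist_force: [-0.9, -2.0, -0.2]
width: -0.001
```

Run:
```python
from row import *
s,_=show()
row(snap('scene','s12.png'))
row(snap('top','t12.png'))
```

```text
t 11.5 tcp [ 0.5083 -0.0316  0.0079] jig mm [-34.2569  -0.4217] z 7.850405395605373 F [-0.9341 -1.964  -0.1778] Fjig -2.1415611694733996 0.3790440830593296 w -0.0014210880811208434 q [-0.1109  0.1832  2.1336 -0.0004  0.8234 -1.4125]
tool axes (rows x,y,z) in jig:
 [[-0.     -1.      0.0015]
 [-0.0001 -0.0015 -1.    ]
 [ 1.     -0.     -0.0001]]
top-surface gaps [(np.float64(-39.8), np.float64(-31.0)), (np.float64(-29.9), np.float64(-25.0)), (np.float64(-25.0), np.float64(-21.2)), (np.float64(156.9), np.float64(159.6))] range -39.82998613235273 178.45593901263229
gate 121 218.39322893803669
top-surface gaps [(np.float64(20.4), np.float64(47.2)), (np.float64(155.9), np.float64(159.3))] range -1.3969457218860817 177.86194066007488
gate 102 272.0755742049462
```

Request:
jog_arm:
  turn:
    - [0, 0, 0]
    - [0, 0, 0]
    - [0, 0, 0]
  slide:
    - [0, 0, 1]
    - [0, 0, 1]
    - [0, 0, 0]
  grip: [0, 0, 0]

```text
time: 11.9
tool_pos: [0.5089, -0.0296, 0.0078]
tcp_rot: [-1.561, 0.21, -0.212]
wrist_force: [0.2, -1.4, 1.4]
width: 0.001
```

Request:
jog_arm:
  turn:
    - [0, 0, 0]
    - [0, 0, 0]
  slide:
    - [0, 0, 1]
    - [0, 0, 0]
  grip: [0, 0]

```text
time: 12.1
tool_pos: [0.5091, -0.0287, 0.0078]
tcp_rot: [-1.561, 0.21, -0.212]
wrist_force: [-0.6, -0.7, -0.3]
width: 0.002
```

Request:
jog_arm:
  turn:
    - [0, 0, 0]
    - [0, 0, 0]
  slide:
    - [0, 0, 1]
    - [0, 0, 0]
  grip: [0, 0]

```text
time: 12.3
tool_pos: [0.5093, -0.028, 0.0078]
tcp_rot: [-1.561, 0.21, -0.212]
wrist_force: [-0.9, -3.3, -0.2]
width: -0.005
```

Request:
jog_arm:
  turn:
    - [0, 0, 0]
    - [0, 0, 0]
  slide:
    - [0, 0, 1]
    - [0, 0, 0]
  grip: [0, 0]

```text
time: 12.5
tool_pos: [0.5093, -0.028, 0.0079]
tcp_rot: [-1.563, 0.21, -0.211]
wrist_force: [-2.1, -7.6, 2.2]
width: 0.001
```

Request:
jog_arm:
  turn:
    - [0, 0, 0]
    - [0, 0, 0]
  slide:
    - [0, 0, 1]
    - [0, 0, 0]
  grip: [0, 0]

```text
time: 12.7
tool_pos: [0.5093, -0.0279, 0.0079]
tcp_rot: [-1.564, 0.209, -0.211]
wrist_force: [-3.2, -11.5, 2.2]
width: -0.002
```

Run:
```python
from row import *
s,_=show()
row(snap('scene','s13.png'))
row(snap('top','t13.png'))
```

```text
t 12.7 tcp [ 0.5093 -0.0279  0.0079] jig mm [-30.421   -0.4199] z 7.8797267777575914 F [ -3.1737 -11.5339   2.1943] Fjig -11.962560531489844 -0.0031544355955652995 w -0.0020127621877474135 q [-0.101   0.1851  2.1311 -0.0051  0.8248 -1.4009]
tool axes (rows x,y,z) in jig:
 [[ 0.0014 -1.      0.0012]
 [-0.0036 -0.0012 -1.    ]
 [ 1.      0.0014 -0.0036]]
top-surface gaps [(np.float64(-26.3), np.float64(-23.5)), (np.float64(-21.6), np.float64(-17.3))] range -28.693541688363243 179.66441153580234
gate 114 217.08180306358204
top-surface gaps [(np.float64(1.1), np.float64(4.3)), (np.float64(26.7), np.float64(53.6))] range 1.115333227833143 177.55207605762803
gate 117 271.71230796934555
```

The push is now stalled at 12 N along the rail. The gap between the row and the stop has vanished in both views, so the row is home. I'll back off straight along the rail, raise, and plan the gate sweep.

Request:
jog_arm:
  turn:
    - [0, 0, 0]
    - [0, 0, 0]
    - [0, 0, 0]
    - [0, 0, 0]
    - [0, 0, 0]
  slide:
    - [0, 0, -5]
    - [0, 0, -15]
    - [0, 0, -30]
    - [0, -30, 0]
    - [0, -40, 0]
  grip: [0, 0, 0, 0, 0]

```text
time: 13.3
tool_pos: [0.4934, -0.0745, 0.076]
tcp_rot: [-1.56, 0.216, -0.209]
wrist_force: [1.0, -0.3, -1.1]
width: 0.005
```

Request:
jog_arm:
  turn:
    - [0, 0, 0]
  slide:
    - [0, 0, 0]
  grip: [0]

```text
time: 13.4
tool_pos: [0.5011, -0.0755, 0.0834]
tcp_rot: [-1.561, 0.202, -0.221]
wrist_force: [1.5, 0.4, 1.8]
width: -0.002
```

Run:
```python
from row import *
delta(-95,-118,75)
p=snap('scene','s14.png'); row(p)
im=cv2.imread('pics/s14.png');cv2.imwrite('pics/s14c.png',cv2.resize(im[160:290,210:340],None,fx=4.6,fy=4.6,interpolation=cv2.INTER_CUBIC))
pr=None
for th in np.r_[195:85:-7.5]:
    t=np.radians(th); m=np.array([np.sin(t),-np.cos(t)]); r=75
    c=np.array([-23,-50])+r*np.array([np.cos(t),np.sin(t)])-m*(5+14.5*abs(m[0])+11*abs(m[1]))
    print(th,c.round(1), None if pr is None else (c-pr).round(1)); pr=c
```

```text
t 13.4 tcp [ 0.5011 -0.0755  0.0834] jig mm [-78.4922  -5.1286] z 83.35660179782279 F [1.5329 0.3726 1.8178] Fjig 0.7662386411974338 -1.3788970262154892 w -0.002298856587420022 q [-0.1991  0.0641  2.0991  0.0006  0.9662 -1.5006]
tool axes (rows x,y,z) in jig:
 [[-0.0009 -0.9999  0.0121]
 [ 0.0014 -0.0121 -0.9999]
 [ 1.     -0.0009  0.0014]]
turn [-0.0014 -0.0009  0.0121] slide before turn [112.7775   9.6977 -16.4156] after [112.8714   8.3566 -16.5078]
top-surface gaps [] range -15.649737913112874 179.13171159649835
gate 110 212.82015807567595
195.0 [-90.4 -88.1] None
187.5 [-95.  -77.4] [-4.6 10.7]
180.0 [-98. -66.] [-3.  11.4]
172.5 [-99.7 -57.9] [-1.7  8.1]
165.0 [-100.5  -49.3] [-0.8  8.6]
157.5 [-100.2  -40.4] [0.2 8.9]
150.0 [-98.8 -31.4] [1.4 9.1]
142.5 [-96.2 -22.2] [2.6 9.1]
135.0 [-92.3 -13.3] [3.9 9. ]
127.5 [-87.1  -4.6] [5.3 8.6]
120.0 [-80.5   3.4] [6.6 8. ]
112.5 [-72.6  10.6] [7.9 7.2]
105.0 [-63.5  16.8] [9.1 6.1]
97.5 [-53.4  21.6] [10.1  4.9]
90.0 [-42.5  25. ] [10.9  3.4]
```

View pics/s14c.png

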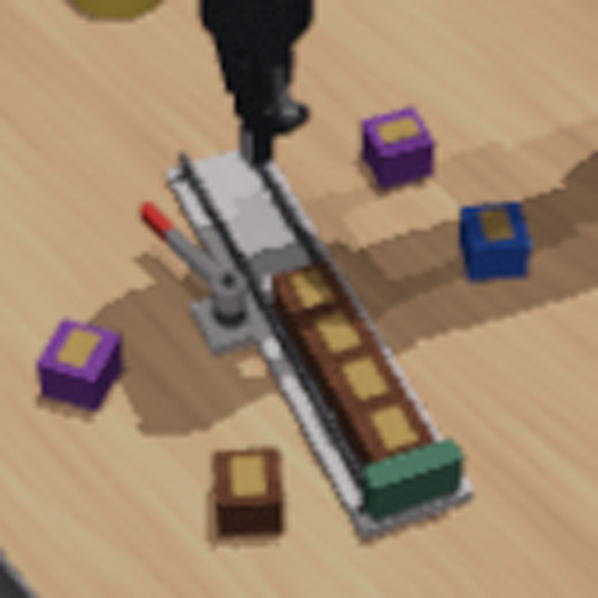

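The row sits against the green stop at crop (410,470). Its rear face is at jig x ≈ -15.6 mm (home is -16), and the gate is still open. I'll move outside the gate, on its -y side.

Request:
jog_arm:
  turn:
    - [0, 0, 0.012]
    - [0, 0, 0]
    - [0, 0, 0]
    - [0, 0, 0]
  slide:
    - [38, 4, -6]
    - [38, 0, -5]
    - [37, 0, -5]
    - [0, 0, 0]
  grip: [0, 0, 0, 0]

```text
time: 13.85
tool_pos: [0.6046, -0.1213, 0.0719]
tcp_rot: [-1.559, 0.218, -0.205]
wrist_force: [-0.6, -0.8, -0.5]
width: 0.0
```

Run:
```python
from row import *
delta(-95,-118,19)
```

```text
t 13.85 tcp [ 0.6046 -0.1213  0.0719] jig mm [ -95.0797 -117.0705] z 71.91047901624145 F [-0.5679 -0.8105 -0.4762] Fjig -0.9322204141028182 0.3322422132763586 w 0.00015824269148329324 q [-0.2386  0.2865  1.8589  0.0005  1.0045 -1.5401]
tool axes (rows x,y,z) in jig:
 [[-0.0008 -1.     -0.0084]
 [ 0.0002  0.0084 -1.    ]
 [ 1.     -0.0008  0.0002]]
turn [-0.0002 -0.0008 -0.0084] slide before turn [ 1.3746 52.9008  0.0707] after [ 0.9295 52.9105  0.0797]
```

Request:
jog_arm:
  turn:
    - [0, 0, -0.004]
    - [0, 0, 0]
    - [0, 0, 0]
  slide:
    - [0, 30, 0]
    - [0, 21, 0]
    - [0, 0, 0]
  grip: [0, 0, 0]

```text
time: 14.15
tool_pos: [0.5955, -0.1181, 0.017]
tcp_rot: [-1.558, 0.224, -0.198]
wrist_force: [-0.7, 0.0, -1.0]
width: -0.003
```

Run:
```python
from row import *
delta(-95,-100,18)
p=snap('scene','s15.png'); 
im=cv2.imread('pics/s15.png');cv2.imwrite('pics/s15c.png',cv2.resize(im[160:260,200:300],None,fx=6,fy=6,interpolation=cv2.INTER_NEAREST))
print(proj(p,bot.read_state()['tool_pos'])); tip(p,236,250,190,206)
```

```text
t 14.15 tcp [ 0.5955 -0.1181  0.017 ] jig mm [ -94.4367 -107.4341] z 17.042050412826164 F [-0.6851  0.0268 -1.0326] Fjig -0.15615475237401097 0.667652349068638 w -0.0026583596302986283 q [-0.2371  0.3418  1.9044  0.0006  0.9121 -1.5395]
tool axes (rows x,y,z) in jig:
 [[-0.     -0.9999 -0.0167]
 [-0.      0.0167 -0.9999]
 [ 1.     -0.     -0.    ]]
turn [ 0.     -0.     -0.0167] slide before turn [-7.4491 -0.8336 -0.5634] after [-7.4341 -0.9579 -0.5633]
[235.1 217.3]
190 [(-55, -109, 176), (-57, -102, 172), (-63, -94, 163), (-231, -36, -1), (-229, -30, -2), (-226, -23, -2), (-218, -18, 3)]
191 [(-59, -108, 168), (-55, -103, 170), (-58, -96, 164), (-225, -38, 0), (-222, -32, 0), (-220, -25, -1), (-219, -18, -2)]
192 [(-57, -109, 166), (-58, -102, 163), (-222, -47, 0), (783, -346, 983), (-216, -34, 1), (-216, -27, -2), (-213, -20, -1)]
193 [(-59, -108, 160), (-57, -103, 160), (-78, -90, 136), (-216, -42, -1), (-211, -36, 0), (-211, -28, -1), (-206, -23, 0)]
194 [(-57, -109, 158), (-57, -103, 156), (-76, -91, 134), (-210, -44, 0), (-208, -37, -1), (-203, -31, 1), (-202, -24, 0)]
195 [(-
[... 651 characters left out ...]
), (-76, -93, 109), (-180, -55, 0), (-179, -48, 0), (-176, -41, 0), (-160, -39, 13)]
201 [(-51, -113, 135), (-51, -107, 133), (-80, -92, 101), (-176, -56, 0), (-173, -50, 0), (-171, -43, 0), (-160, -39, 7)]
202 [(-49, -114, 133), (-48, -108, 132), (-77, -93, 99), (-172, -58, 0), (-170, -51, -1), (-166, -45, 0), (-159, -40, 4)]
203 [(-53, -113, 125), (-45, -109, 131), (-80, -92, 92), (-167, -60, 0), (-164, -53, 0), (-160, -47, 1), (-165, -38, -6)]
204 [(-55, -113, 119), (-44, -109, 127), (-52, -101, 117), (-116, -75, 47), (-160, -55, 0), (-158, -48, -1), (-151, -43, 3)]
205 [(-53, -114, 117), (-40, -111, 128), (-39, -105, 126), (-37, -99, 125), (-154, -57, 0), (-154, -50, -1), (-150, -44, 0)]
```

View pics/s15c.png

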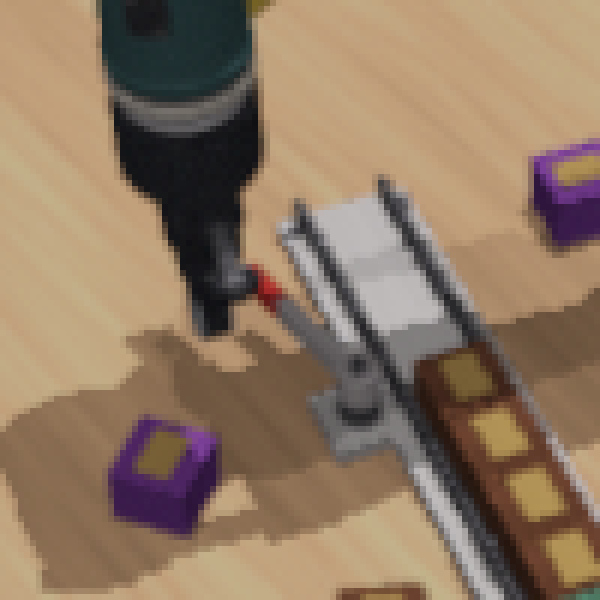

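The fingers stand beside the gate arm on its outer side, with the tip at scene (235,215), about 30 mm up, and nothing touched. I'll start the sweep in small steps.

Request:
jog_arm:
  turn:
    - [0, 0, -0.015]
    - [0, 0, 0]
    - [0, 0, 0]
    - [0, 0, 0]
    - [0, 0, 0]
  slide:
    - [-10, -2, 2]
    - [-9, 0, 2]
    - [-10, 0, -5]
    - [-11, 0, -3]
    - [-8, 0, -2]
  grip: [0, 0, 0, 0, 0]

```text
time: 14.7
tool_pos: [0.5522, -0.1126, 0.0244]
tcp_rot: [-1.562, 0.204, -0.218]
wrist_force: [1.3, -0.2, 0.8]
width: 0.002
```

Run:
```python
from row import *
delta(-100,-49,19)
p=snap('scene','s16.png'); row(p)
im=cv2.imread('pics/s16.png');cv2.imwrite('pics/s16c.png',cv2.resize(im[160:260,200:300],None,fx=6,fy=6,interpolation=cv2.INTER_NEAREST))
```

```text
t 14.7 tcp [ 0.5522 -0.1126  0.0244] jig mm [-100.6131  -64.2108] z 24.39482346703236 F [ 1.2869 -0.2011  0.8214] Fjig 0.14790654182933582 -1.2941011436267007 w 0.00182952372112493 q [-0.2452  0.2452  2.0168 -0.0002  0.8703 -1.5468]
tool axes (rows x,y,z) in jig:
 [[-0.0002 -1.      0.0093]
 [ 0.0001 -0.0093 -1.    ]
 [ 1.     -0.0002  0.0001]]
turn [-0.0001 -0.0002  0.0093] slide before turn [-15.2605   5.253    0.6094] after [-15.2108   5.3948   0.6131]
top-surface gaps [] range -16.989412000318836 179.2534595846231
gate 93 219.48921850671582
```

View pics/s16c.png

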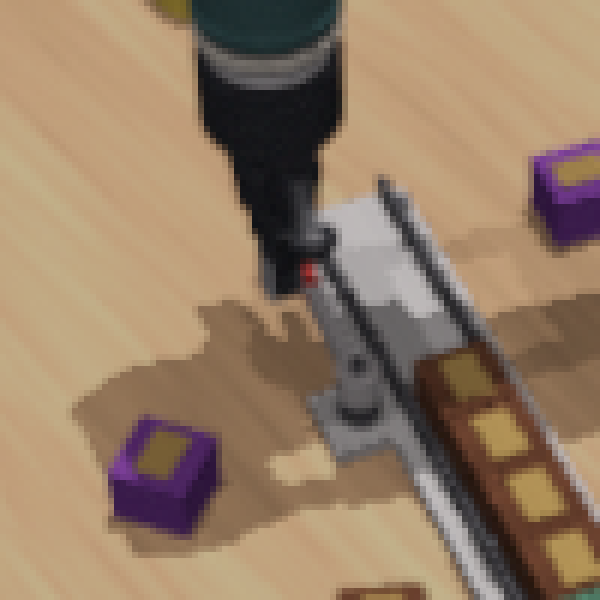

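The gate follows, with the red tip now at crop (308,273), next to the rail. The tool has risen to 24 mm, so I'll add a few mm down while sweeping.

Request:
jog_arm:
  turn:
    - [0, 0, 0.005]
    - [0, 0, 0]
    - [0, 0, 0]
  slide:
    - [-6, 3, 0]
    - [-8, 0, 0]
    - [-8, 0, 0]
  grip: [0, 0, 0]

```text
time: 15.05
tool_pos: [0.5315, -0.1065, 0.0207]
tcp_rot: [-1.561, 0.208, -0.214]
wrist_force: [1.1, -0.3, 0.8]
width: -0.003
```

Run:
```python
from row import *
delta(-100,-40,19)
p=snap('scene','s17.png'); row(p)
im=cv2.imread('pics/s17.png');cv2.imwrite('pics/s17c.png',cv2.resize(im[160:260,200:300],None,fx=6,fy=6,interpolation=cv2.INTER_NEAREST))
```

```text
t 15.05 tcp [ 0.5315 -0.1065  0.0207] jig mm [-100.2471  -42.619 ] z 20.68586835243356 F [ 1.0832 -0.2716  0.779 ] Fjig 0.025822341851407842 -1.1163985664368559 w -0.002910932210402613 q [-0.2437  0.2178  2.0602  0.      0.86   -1.5455]
tool axes (rows x,y,z) in jig:
 [[-0.0002 -1.      0.0036]
 [ 0.0001 -0.0036 -1.    ]
 [ 1.     -0.0002  0.0001]]
turn [-0.0001 -0.0002  0.0036] slide before turn [-2.6252  1.6763  0.2464] after [-2.619   1.6859  0.2471]
top-surface gaps [(np.float64(-9.0), np.float64(-6.0))] range -15.88230553313362 178.86452681559587
gate 69 269.1068492753851
```

View pics/s17c.png

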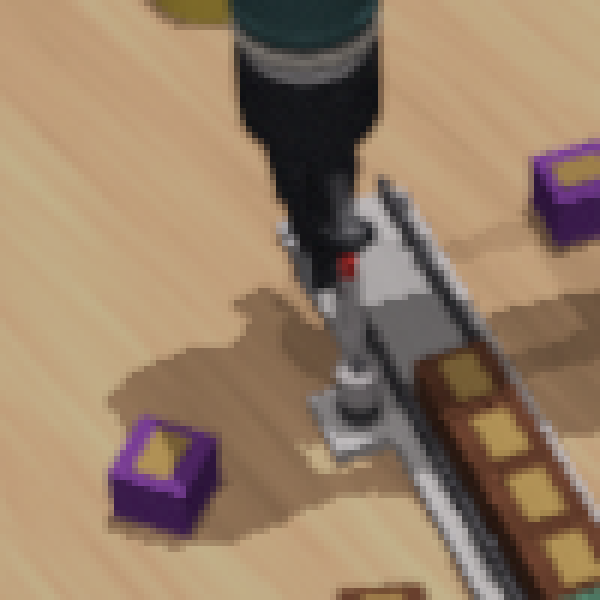

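The gate is now over the rail, with the red tip at crop (347,265). Fingers are clear of the fence and the reaction is about 1 N.

Request:
jog_arm:
  turn:
    - [0, 0, 0]
    - [0, 0, 0]
    - [0, 0, 0]
    - [0, 0, 0]
    - [0, 0, 0]
  slide:
    - [-11, 1, 1]
    - [-9, 0, 3]
    - [-9, 0, 4]
    - [-9, 0, 5]
    - [-8, 0, 7]
  grip: [0, 0, 0, 0, 0]

```text
time: 15.6
tool_pos: [0.4919, -0.0745, 0.0196]
tcp_rot: [-1.561, 0.208, -0.214]
wrist_force: [1.2, -0.4, 0.1]
width: 0.001
```

Run:
```python
from row import *
delta(-80,3,20)
p=snap('scene','s18.png'); row(p)
im=cv2.imread('pics/s18.png');cv2.imwrite('pics/s18c.png',cv2.resize(im[160:260,220:320],None,fx=6,fy=6,interpolation=cv2.INTER_NEAREST))
```

```text
t 15.6 tcp [ 0.4919 -0.0745  0.0196] jig mm [-79.9207   4.0195] z 19.597218491623927 F [ 1.2485 -0.3916  0.1298] Fjig -0.04600054261951222 -1.3076995184656737 w 0.0006489434782917175 q [-0.2001  0.1433  2.1533 -0.0005  0.8416 -1.5016]
tool axes (rows x,y,z) in jig:
 [[-0.0001 -1.      0.0034]
 [-0.0001 -0.0034 -1.    ]
 [ 1.     -0.0001 -0.0001]]
turn [ 0.0001 -0.0001  0.0034] slide before turn [ 1.0209 -0.3993 -0.0792] after [ 1.0195 -0.4028 -0.0793]
top-surface gaps [(np.float64(-83.3), np.float64(-74.4)), (np.float64(-62.4), np.float64(-59.3)), (np.float64(-57.5), np.float64(-52.1)), (np.float64(-50.3), np.float64(-47.7)), (np.float64(-47.7), np.float64(-44.8)), (np.float64(-44.7), np.float64(-41.4)), (np.float64(-41.4), np.float64(-17.6))] range -83.25343621367888 179.88704851134864
gate 53 274.5100279907583
```

View pics/s18c.png

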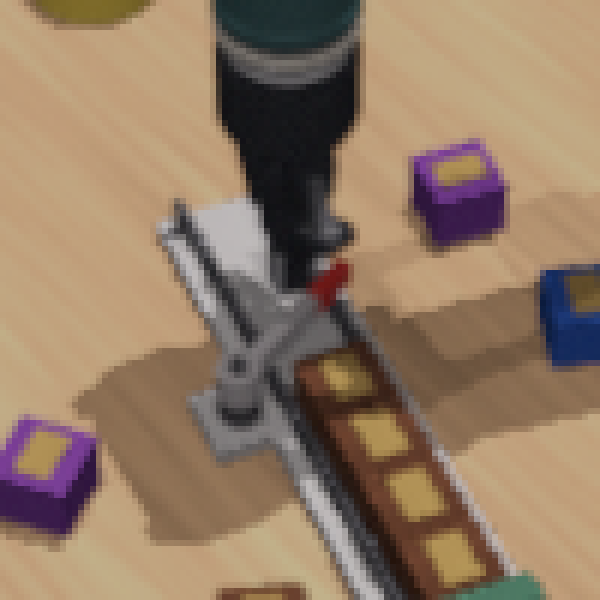

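Request:
jog_arm:
  turn:
    - [0, 0, 0]
    - [0, 0, 0]
    - [0, 0, 0]
    - [0, 0, 0]
    - [0, 0, 0]
  slide:
    - [-7, 0, 7]
    - [-6, 0, 9]
    - [-4, 0, 9]
    - [-3, 0, 6]
    - [0, 0, 0]
  grip: [0, 0, 0, 0, 0]

```text
time: 16.15
tool_pos: [0.4811, -0.0387, 0.0193]
tcp_rot: [-1.561, 0.208, -0.212]
wrist_force: [0.4, 0.2, 0.1]
width: 0.004
```

```bash
cat >> row.py <<'E'
def gate(p):
    A=cloud(p); j=np.c_[(A[:,:2]-J0)@ex[:2],(A[:,:2]-J0)@ey[:2],A[:,2]]*1e3
    img=p['img'][p['depth']>0].astype(int)
    red=(img[:,0]>90)&(img[:,0]>2*img[:,1])&(img[:,0]>2*img[:,2])&(j[:,2]>25)&(j[:,2]<52)&(np.hypot(j[:,0]+23,j[:,1]+50)<115)
    if red.sum(): m=j[red].mean(0); t=j[red&(j[:,2]>42)]; print('red n',red.sum(),m,'ang',np.degrees(np.arctan2(m[1]+50,m[0]+23)),'top x',t[:,0].min() if len(t) else None,t[:,0].max() if len(t) else None)
E
python3 - <<'E'
from row import *
delta(-42.5,24,20)
p=snap('scene','s19.png'); row(p); gate(p)
im=cv2.imread('pics/s19.png');cv2.imwrite('pics/s19c.png',cv2.resize(im[160:260,220:320],None,fx=6,fy=6,interpolation=cv2.INTER_NEAREST))
E
```

```text
t 16.15 tcp [ 0.4811 -0.0387  0.0193] jig mm [-48.316   23.8814] z 19.32369645401866 F [0.4316 0.1783 0.0829] Fjig 0.28653157943099006 -0.3687131052755125 w 0.0035147424299488226 q [-0.1318  0.1181  2.1831 -0.0003  0.8379 -1.4349]
tool axes (rows x,y,z) in jig:
 [[ 0.0013 -1.      0.0025]
 [ 0.0001 -0.0025 -1.    ]
 [ 1.      0.0013  0.0001]]
turn [-0.0001  0.0013  0.0025] slide before turn [-0.1095 -0.6759  5.8162] after [-0.1186 -0.6763  5.816 ]
top-surface gaps [(np.float64(-51.7), np.float64(-45.1)), (np.float64(-37.9), np.float64(-30.6))] range -55.72031261724832 180.08003878310748
gate 46 274.5218373176345
red n 33 [-27.1595  35.9225  41.0951] ang 92.7714863130962 top x -32.38587945993181 -24.165773433568347
```

View pics/s19c.png

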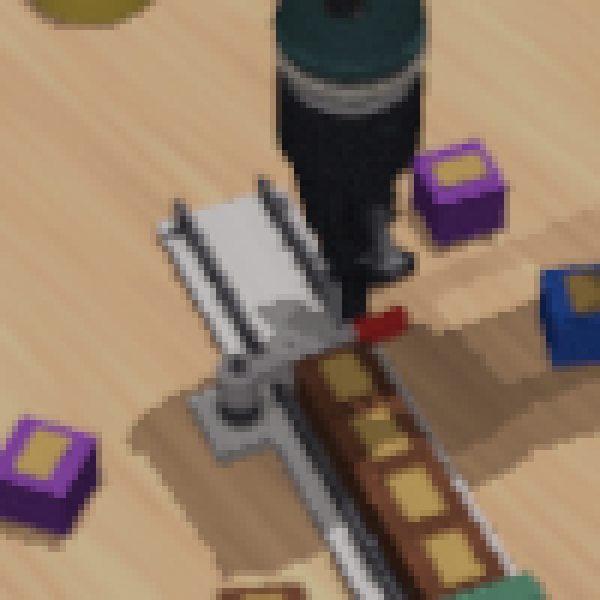

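The gate is almost square, at about 93–95°, with the red tip at crop (382,322). I'll make small pushes until the reaction force rises.

Request:
jog_arm:
  turn:
    - [0, 0, 0]
    - [0, 0, 0]
    - [0, 0, 0]
  slide:
    - [0, 0, 2]
    - [0, 0, 2]
    - [0, 0, 0]
  grip: [0, 0, 0]

```text
time: 16.5
tool_pos: [0.4826, -0.036, 0.0194]
tcp_rot: [-1.561, 0.209, -0.214]
wrist_force: [-0.7, 0.1, 1.0]
width: 0.003
```

Request:
jog_arm:
  turn:
    - [0, 0, 0]
    - [0, 0, 0]
  slide:
    - [0, 0, 1]
    - [0, 0, 0]
  grip: [0, 0]

```text
time: 16.7
tool_pos: [0.4829, -0.0351, 0.0194]
tcp_rot: [-1.561, 0.209, -0.214]
wrist_force: [-0.1, -0.3, -0.6]
width: -0.005
```

Request:
jog_arm:
  turn:
    - [0, 0, 0]
    - [0, 0, 0]
  slide:
    - [0, 0, 1]
    - [0, 0, 0]
  grip: [0, 0]

```text
time: 16.9
tool_pos: [0.4832, -0.0341, 0.0195]
tcp_rot: [-1.561, 0.208, -0.214]
wrist_force: [-0.3, -1.2, -0.2]
width: 0.001
```

Run:
```python
from row import *
show()
p=snap('scene','s20.png'); row(p); gate(p)
```

```text
t 16.9 tcp [ 0.4832 -0.0341  0.0195] jig mm [-43.2514  23.117 ] z 19.475187333338862 F [-0.3489 -1.2399 -0.1588] Fjig -1.2880444863844558 0.007058115191635588 w 0.0009335262218516358 q [-0.1214  0.1204  2.1801 -0.0007  0.8377 -1.4229]
tool axes (rows x,y,z) in jig:
 [[-0.     -1.      0.0034]
 [-0.     -0.0034 -1.    ]
 [ 1.     -0.     -0.    ]]
top-surface gaps [(np.float64(-42.7), np.float64(-38.6)), (np.float64(-36.5), np.float64(-29.6))] range -44.56145897948109 180.25123583378885
gate 42 274.08290643601754
red n 33 [-22.1038  35.903   41.9926] ang 89.40228236595496 top x -28.75591724064293 -16.93632885058182
```

Request:
jog_arm:
  turn:
    - [0, 0, 0]
    - [0, 0, 0]
  slide:
    - [0, 0, 1]
    - [0, 0, 0]
  grip: [0, 0]

```text
time: 17.15
tool_pos: [0.4835, -0.0331, 0.0195]
tcp_rot: [-1.561, 0.208, -0.214]
wrist_force: [-0.2, -0.6, -0.6]
width: 0.003
```

Request:
jog_arm:
  turn:
    - [0, 0, 0]
    - [0, 0, 0]
  slide:
    - [0, 0, 1]
    - [0, 0, 0]
  grip: [0, 0]

```text
time: 17.35
tool_pos: [0.4836, -0.0326, 0.0195]
tcp_rot: [-1.562, 0.208, -0.213]
wrist_force: [-0.6, -3.8, -0.3]
width: -0.001
```

Request:
jog_arm:
  turn:
    - [0, 0, 0]
    - [0, 0, 0]
  slide:
    - [0, 0, 1]
    - [0, 0, 0]
  grip: [0, 0]

```text
time: 17.55
tool_pos: [0.4836, -0.0324, 0.0195]
tcp_rot: [-1.563, 0.208, -0.212]
wrist_force: [-2.6, -7.0, 0.7]
width: -0.0
```

The gate has met its stop, with 7.5 N and no further travel. I'll back off and raise clear.

Request:
jog_arm:
  turn:
    - [0, 0, 0]
    - [0, 0, 0]
    - [0, 0, 0]
    - [0, 0, 0]
    - [0, 0, 0]
  slide:
    - [0, 0, -5]
    - [0, 0, -15]
    - [0, 0, -20]
    - [0, -30, 0]
    - [0, -40, 0]
  grip: [0, 0, 0, 0, 0]

```text
time: 18.05
tool_pos: [0.4708, -0.0693, 0.088]
tcp_rot: [-1.559, 0.214, -0.211]
wrist_force: [1.8, -0.5, 0.2]
width: 0.001
```

Request:
jog_arm:
  turn:
    - [0, 0, 0]
    - [0, 0, 0]
    - [0, 0, 0]
    - [0, 0, 0]
    - [0, 0, 0]
  slide:
    - [0, -30, -30]
    - [0, 0, -45]
    - [0, 0, -45]
    - [0, 0, -45]
    - [0, 0, 0]
  grip: [0, 0, 0, 0, 0]

```text
time: 18.55
tool_pos: [0.4288, -0.2331, 0.1203]
tcp_rot: [-1.562, 0.211, -0.22]
wrist_force: [0.1, -0.1, 0.6]
width: -0.0
```

Run:
```python
from row import *
show()
for n in ['scene','top']:
    p=snap(n,n+'_end.png'); row(p); gate(p)
    if n=='top': print([ (t,[(round(d['conf'],2),w(p,d['xyz'])) for d in nets.search_frame(t,p)[:1]]) for t in ['spare_center','sprayer','cone','tape','carton','brush_grip']])
    im=cv2.imread('pics/%s_end.png'%n); c=im[160:290,210:340] if n=='scene' else im[120:250,200:370]
    cv2.imwrite('pics/%s_endc.png'%n,cv2.resize(c,None,fx=4.5,fy=4.5,interpolation=cv2.INTER_CUBIC))
```

```text
t 18.55 tcp [ 0.4288 -0.2331  0.1203] jig mm [-249.5996   22.7022] z 120.30570849412958 F [ 0.1147 -0.0787  0.6195] Fjig -0.045469867408740226 -0.13145563260977425 w -0.0004460250154278406 q [-0.5491 -0.0119  2.1003  0.0003  1.0471 -1.8459]
tool axes (rows x,y,z) in jig:
 [[-0.0054 -1.      0.006 ]
 [-0.0015 -0.006  -1.    ]
 [ 1.     -0.0054 -0.0014]]
top-surface gaps [] range -26.414774661909647 179.77335591675097
gate 39 274.0934464867778
red n 31 [-20.5773  36.155   42.5745] ang 88.38924152446138 top x -26.603731102212194 -14.358408312554959
top-surface gaps [] range -28.60032368470191 177.6032644845451
gate 90 273.21212032838497
red n 43 [-22.8616  36.0839  44.9455] ang 89.90790661058463 top x -27.96058117954082 -18.695684588006262
[('spare_center', [(0.61, array([0.6414, 0.098 , 0.0315]))]), ('sprayer', [(0.97, array([0.6458, 0.3928, 0.117 ]))]), ('cone', [(0.9, array([ 0.638 , -0.4105,  0.0245]))]), ('tape', [(0.74, array([0.5252, 0.0555, 0.0446]))]), ('carton', [(0.7, array([ 0.5298, -0.0238,  0.0474]))]), ('brush_grip', [(0.75, array([0.5352, 0.4866, 0.0167]))])]
```

View pics/scene_endc.png

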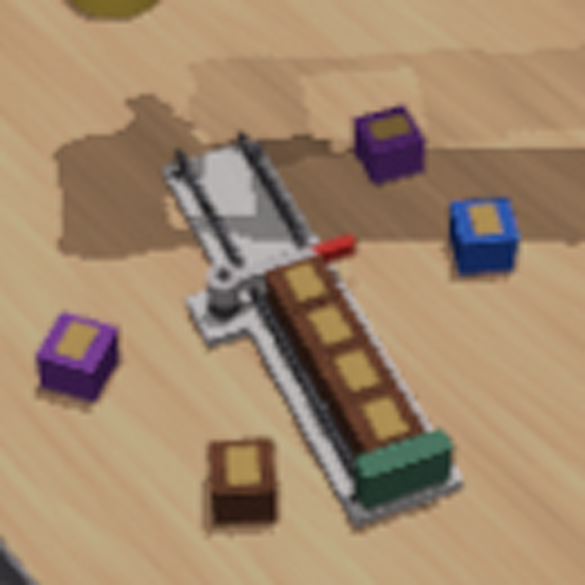

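View pics/top_endc.png

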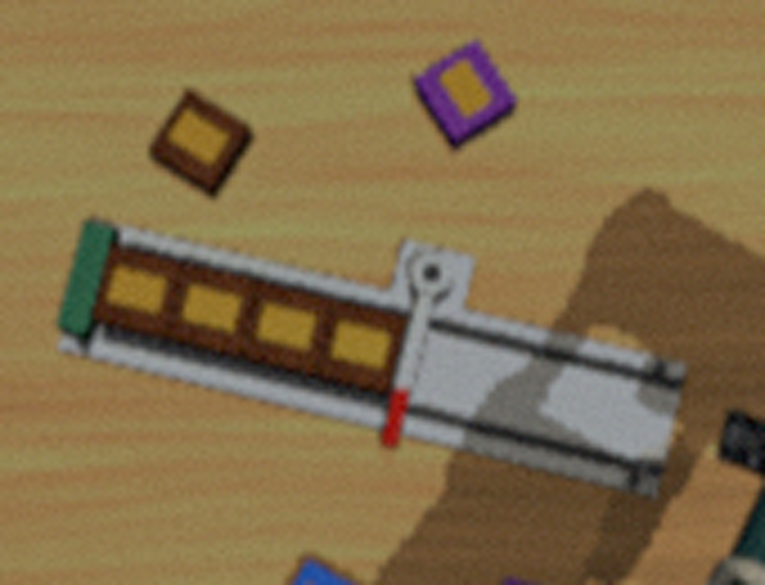

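The row is home against the green stop (top crop (90,280)), and the gate stands square behind it with its red tip at (395,418). Angle checks give about 88–90° in the jig, so it is closed. The arm is clear, so I'm handing in.

```bash
python3 -c "
from workcell import bot
print(bot.finish_job(), bot.read_state()['time'])"
```

```text
the job is handed in; nothing more can be done
the job is handed in; nothing more can be done
```

I pushed the four plinths along the rail until they were home against the green stop, then swung the gate closed behind them. I backed the arm clear and handed the job in at about 18.7 s.

**Last checks:**
- **Row:** the push stalled at about 12 N. After I backed off, the row's rear face was at jig x ≈ -16 mm, which is its home place, with no gap to the stop in either view.
- **Gate:** it met its own stop at about 7.5 N. The final pictures put its angle at 89.9° from the top camera and 88.4° from the scene camera, where fully closed is 90°.
- **Other things:** the networks found the spare, sprayer, cone and brush within about 3 mm of where they started. Their last reports for the tape and the carton were clear misdetections on the jig, so those two have no final number. The arm never went near them at table height.

**What disagreed:** the shut fingertips ended about 15 mm above the reported TCP, not 17 mm below it as the text says. Because of this, my first push passed over plinth 4 with no sign of contact and moved nothing. I spotted it in the depth image, lowered the tool by camera measurement, and then pushed.

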